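# Raise the hood window to its mark

## Task

Push the sliding window of the small bench hood up with the fingertips from beneath its lip until the lip is level with the black pointer on the window frame, not past it, and leave it standing there. Only push, never grip the lip; leave the pointer, the jar, the bottle and the tube rack where they are.

Things in the scene. Friction and masses are not known exactly. Their poses are not given: they have to be found in the camera images.
- hood: Bench hood, 500 wide, 360 deep, 510 high, clear sides, fixed to the bench. Origin: centre of its underside; x points into the hood (front faces -x), y to its left, z up. Window, frame and pointer lie in a front plane leaning 20 deg back from vertical: up the slope = (0.342, 0, 0.940). The front below the window is open; sill and worktop lie below 35 mm. Frame uprights: y = +-200 to +-250 mm.
- sash: Sliding window: clear pane 400 wide, 195 mm tall. Along its bottom edge runs the lip, an aluminium ledge 380 mm long, 7 to 10 thick, standing out 38 from the pane square to the slope. Origin: middle of the bottom edge, on the pane's outer face, at the lip's underside; x square into the pane (20 deg below level), y along the lip, z up the slope. The underside starts at least 95 mm above the bench.
- lip_mid (a point): Centre of the lip's round nose (radius 5 mm), at the middle of its length, 33 mm out from the pane; axes as the window's. The window is counterweighted: about 3 N up or down the slope moves it, and it stays where it is left. From its start it has 40 to 150 mm to rise to the mark; its upper stop is 20 mm or more above the mark.
- lip_end (a point): The same nose centre line at the lip's left end (+y of the hood), beside the pointer: this is what is compared with the pointer.
- pointer_tip (a point): Tip of the black pointer: a clip 40 x 22 x 22 mm with a wedge-shaped point, gripping the hood's left (+y) frame upright by friction; the point shows sideways to the lip's left end. Axes as the window's. The lip is level with it when lip_end and this tip lie at the same place along z (up the slope).
- rack: White tube rack, 70 x 190 x 96 mm high with capped tubes, standing loose inside the hood on the worktop. Origin: centre of its underside.
- jar: Specimen jar with a red lid, 62 diameter, 75 mm high, loose on the bench left of the hood's front. Origin: centre of its underside.
- bottle: Amber bottle, 68 diameter, 150 mm high, loose on the bench right of the hood's front. Origin: centre of its underside.

How it is judged:
By the outcome, as a careful person would: the job done as asked, in the order asked, and still so for the second after the job is handed in, with the robot touching nothing.
It also fails if it takes over 35 s, if anything falls off the work surface, if the arm or the gripper's body presses on something with over 40 N, if the wrist force passes 120 N, or if a joint passes its speed limit or range.

## Robot

A 6-joint arm with a two-finger parallel gripper is mounted at the origin on the work surface. World frame = base frame: x ahead of the robot, y to its left, z up, the work surface at z = 0. Lengths are in mm, angles in rad, forces in N, time in s.
With the tool pointing down it reaches from about 300 to 850 mm from the base axis. Payload 5.4 kg.
Tool frame: the origin (TCP) lies at the very end of the fingers, on their centre line; the grasp point (between the pads) lies 19 mm behind it (env.pinch_z is the distance from the TCP to the grasp point, in mm); z points along the fingers, x is the direction in which the jaws open and shut, and the axes are right-handed (so a half turn about z gives the same grasp; the last joint's range is limited). The gripper opens to 85 mm and grips with 20 to 120 N. Pads are 22 mm wide; open, the fingers measure 114 mm over their backs; the gripper's body (76 mm by 85 mm) begins 54 mm behind the grasp point. The pads swing forward as they close: fully open they stand 13 mm farther back than shut.
Start: joints at [-1.47, 0.158, 1.597, -0, 1.386, -0.21], TCP at [175.823, -547.442, 231.299] pointing down, gripper open.
Joint ranges: [-2.91, 2.91], [-0.94, 2.29], [0.18, 2.7], [-1.29, 4.43], [0.17, 2.64], [-3, 3]. Speed limits (rad/s): [2.57, 2.57, 3.14, 3.14, 3.14, 3.14].

## Interface

Orientations are given as a 3x3 rotation matrix whose columns are the frame's x, y, z axes.
In Python, from cell import env, read_camera, get_calibration, trace, mark_of gives the robot as it stands.
- The arm moves only by the tool step_arm, never from a script. Its argument "deltas" is a list of rows, each a list of 2 entries, a list of its own where there are three numbers: the shift along the tool's x, y, z in m, then the turn about the tool's z in rad. In form: [[[x, y, z], yaw], ...]. A call has 1 to 20 rows; each row is the pose to reach, as a shift and turn from the pose commanded when the call began, along the tool's axes at that moment; what a row does not reach only later rows make up. A row lasts 1/8 s, in which the tool goes at most 62.5 mm and 10.7 degrees, less where a joint would pass 70% of its speed; a pose out of reach is approached as far as the arm can. A call with a gripper value outside its range is refused whole. "jaw" is the closure, from -1 (fully open) to 1 (shut), set as the call begins (left out, the last holds). The fingers move at their own pace and stop on an object; "force" is the grip in N (left out, the last holds). Time passes only in rows, so rows that repeat a pose let the fingers close. It gives the time, the measured TCP pose, the force and the opening at its end, in the units of the state.
- env.observe(): the state, without advancing time (a new reading comes with each control period).
- read_camera(name): name is "side" or "top" or "wrist"; returns the picture (420x560x3 uint8, red, green, blue); there is no depth.
- get_calibration(name): a dict with "fx", "fy", "cx", "cy" (pixels), "k1" (the pictures are not rectified: a ray, as slopes to the right and down, at radius r is drawn at 1 + k1 r^2 times it, then the intrinsics apply), "pose" (4x4, takes a point from camera to world coordinates); the wrist camera has in their place "hand_eye" (4x4, takes a point from camera to tool coordinates, whose origin is the TCP and whose axes are the tool frame's). Camera axes: x right, y down, z forward; pixel columns grow to the right and rows downward; lengths in mm; the calibration is good to about 2 mm. A picture is of the moment at which its call begins: read the wrist's pose just before it. get_calibration takes no time and is no camera call.
- env.job_done(): hands the job in, once; it reports no verdict.
Trained networks look in the newest picture that a camera, given by its name, has taken for a name from the list of things; names that differ only in an ending like _2 or _b are one class to them, and where a whole thing is asked for, a point or a joint stands for the part that bears it (a point fixed in the world has none). Each returns a list of dicts, best first, with "p" (0 to 1); they miss things now and then, are a little off and sometimes report something else, mostly with a low value. They report only what shows in the picture. A call takes as long as a camera call.
- trace(camera, target): "region" (420x560 bool, what is visible of it) and "bbox" ([left, top, right, bottom] as shares, 0 to 1, of the picture: columns of its width, rows of its height, round what is visible of it).
- mark_of(camera, target): "xy" ([column, row] as shares, 0 to 1, of the picture: columns of its width, rows of its height: a listed point, or the origin of a listed thing).
The state is a dict: "clock": time; "joint_pos": joint angles; "qvel": joint speeds; "tau": joint torques, N m; "tcp_pos": TCP position; "tool_rot": TCP orientation; "force": force on the tool from outside, world axes, zero at the start; "moment": the same for the moment, N m; "gripper_width": finger opening in mm.
Only numpy, scipy, OpenCV 4.12 (cv2) and the standard library are available. Lean on these libraries where they do the work, as an engineer would, in place of code of your own. Each camera call takes 0.05 s, during which the arm holds its last target.

## Working session

There is one attempt and no reset: what is moved stays moved. The work goes in short steps, Python scripts to look and compute and a tool call to move; the robot and the scene stay as the last step left them, time stands still between calls to the robot, and variables do not carry over. Pictures are saved under pics/ and viewed, and the job is handed in when it is done.

Besides the shell and the picture viewer there is one more tool, called after "Request:" as name([rows], argument=value, ...), one row to a line, values as JSON. step_arm: Moves the arm, as the interface text tells. Its arguments: {"type":"object","properties":{"deltas":{"type":"array"},"jaw":{"type":"number"},"force":{"type":"number"}},"required":["deltas"]}

```bash
ls; mkdir -p pics
python3 - <<'E'
from cell import env, read_camera, get_calibration, trace, mark_of
import cv2, numpy as np
np.set_printoptions(precision=4,suppress=True)
for c in ("side","top"):
    im=read_camera(c); cv2.imwrite(f"pics/{c}0.png",im[:,:,::-1])
    print(c,get_calibration(c))
    for t in ("lip_mid","lip_end","pointer_tip","sash","hood","jar","bottle","rack"):
        r=mark_of(c,t)
        print(t,[(round(d['p'],2),(np.array(d['xy'])*[560,420]).round(1)) for d in r[:2]])
print(get_calibration("wrist"))
print(env.observe())
E
```

```text
pics
side {'fx': 396.88712831792327, 'fy': 396.88712831792327, 'cx': 278.24891815532067, 'cy': 209.72219545068245, 'k1': -0.029723111510913006, 'pose': array([[  -0.3451,   -0.8868,    0.3073,  305.9251],
       [  -0.9385,    0.3278,   -0.1081,  124.2408],
       [  -0.0049,   -0.3257,   -0.9454, 1080.0461],
       [   0.    ,    0.    ,    0.    ,    1.    ]])}
lip_mid [(0.71, array([282.8, 245.7]))]
lip_end [(0.66, array([215. , 278.7]))]
pointer_tip []
sash [(0.73, array([280.1, 235.6]))]
hood []
jar [(0.79, array([169., 311.]))]
bottle [(0.91, array([398.3, 203.8])), (0.39, array([216.8, 279.9]))]
rack []
top {'fx': 467.03520304377093, 'fy': 467.03520304377093, 'cx': 279.96159519556073, 'cy': 215.7998249539209, 'k1': -0.00839242258212464, 'pose': array([[   0.0067,   -0.9984,    0.0556,  534.632 ],
       [  -0.9999,   -0.0073,   -0.0118,   41.3145],
       [   0.0122,   -0.0555,   -0.9984, 1250.1109],
       [   0.    ,    0.    ,    0.    ,    1.    ]])}
lip_mid [(0.84, array([281.1, 244.3]))]
lip_end [(0.83, array([202.3, 256.3]))]
pointer_tip [(0.77, array([186.4, 235.2]))]

[... 354 characters left out ...]
       [   0.0003,    0.9595,    0.2819,  -71.4954],
       [   0.0001,   -0.2819,    0.9595, -141.5074],
       [   0.    ,    0.    ,    0.    ,    1.    ]])}
{'clock': 0.9, 'joint_pos': array([-1.4701,  0.1584,  1.5969, -0.    ,  1.3862, -0.2101]), 'qvel': array([-0.0006, -0.0007, -0.0011, -0.0003, -0.0005,  0.    ]), 'tau': array([  0.0015, -39.6002, -33.1703,  -0.0001,   0.0006,   0.    ]), 'tcp_pos': array([ 175.8137, -547.4725,  231.3327]), 'tool_rot': array([[ 0.3059, -0.9521, -0.    ],
       [-0.9521, -0.3059, -0.0001],
       [ 0.0001,  0.0001, -1.    ]]), 'force': array([ 0.328 ,  0.0983, -0.3929]), 'moment': array([-0.0353, -0.0006, -0.004 ]), 'gripper_width': 85.14428491913846}
```

View pics/side0.png

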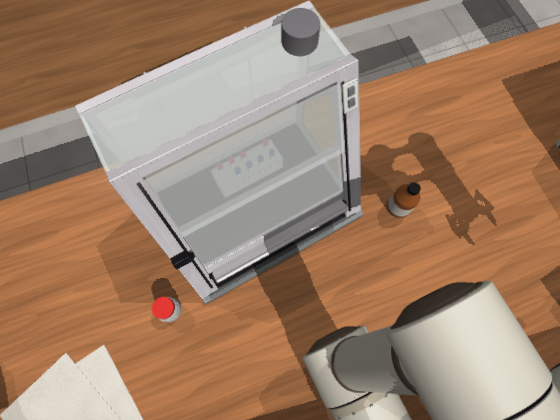

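View pics/top0.png

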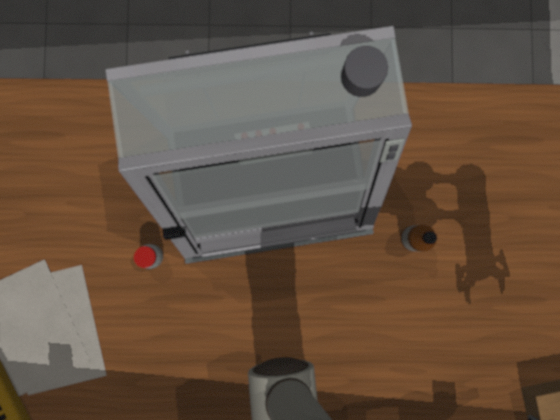

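```bash
python3 - <<'E'
import cv2
a=cv2.imread("pics/side0.png")[215:315,130:380]; b=cv2.imread("pics/top0.png")[205:280,130:390]
cv2.imwrite("pics/side0z.png",cv2.resize(a,None,fx=3.2,fy=3.2,interpolation=cv2.INTER_CUBIC))
cv2.imwrite("pics/top0z.png",cv2.resize(b,None,fx=3,fy=3,interpolation=cv2.INTER_CUBIC))
E
cat > h.py <<'E'
import numpy as np, cv2
from cell import env, read_camera, get_calibration, trace, mark_of
np.set_printoptions(precision=3,suppress=True)
def pose(c,obs=None):
    k=get_calibration(c)
    if c!="wrist": return k,np.array(k["pose"])
    T=np.eye(4);T[:3,:3]=obs["tool_rot"];T[:3,3]=obs["tcp_pos"]
    return k,T@np.array(k["hand_eye"])
def dist(k): return np.array([[k["fx"],0,k["cx"]],[0,k["fy"],k["cy"]],[0,0,1.]]),np.array([k["k1"],0,0,0])
def ray(c,px,obs=None):
    k,P=pose(c,obs);K,d=dist(k)
    n=cv2.undistortPoints(np.array([[px]],float),K,d)[0,0]
    v=P[:3,:3]@np.array([n[0],n[1],1]);return P[:3,3],v/np.linalg.norm(v)
def tri(rays):
    A=np.zeros((3,3));b=np.zeros(3)
    for o,v in rays:
        M=np.eye(3)-np.outer(v,v);A+=M;b+=M@o
    p=np.linalg.solve(A,b)
    return p,[np.linalg.norm((np.eye(3)-np.outer(v,v))@(p-o)) for o,v in rays]
def proj(c,p,obs=None):
    k,P=pose(c,obs);K,d=dist(k);R=P[:3,:3].T
    return cv2.projectPoints(np.array(p,float).reshape(-1,1,3),cv2.Rodrigues(R)[0],-R@P[:3,3],K,d)[0].reshape(-1,2)
E
python3 - <<'E'
from h import *
for n,s,t in (("lip_mid",(282.8,245.7),(281.1,244.3)),("lip_end",(215,278.7),(202.3,256.3)),("sash",(280.1,235.6),(276.5,231.1)),("jar",(169,311),(150.7,256.1)),("bottle",(398.3,203.8),(410.3,236)),("clip",(182,259),(174,232))):
    print(n,*tri([ray("side",s),ray("top",t)]))
E
```

```text
lip_mid [530.093  29.171  92.849] [np.float64(5.090022120294622), np.float64(5.090022120294576)]
lip_end [499.908 213.789 142.715] [np.float64(3.0049926842300714), np.float64(3.00499268423006)]
sash [560.172  33.552  92.102] [np.float64(2.5572324715340917), np.float64(2.557232471534136)]
jar [493.751 375.772 -20.532] [np.float64(0.5599900564618064), np.float64(0.5599900564620235)]
bottle [ 550.761 -321.424   17.639] [np.float64(2.9905814621988283), np.float64(2.9905814621987137)]
clip [555.069 266.07  205.605] [np.float64(0.9836161749599707), np.float64(0.9836161749600794)]
```

View pics/side0z.png

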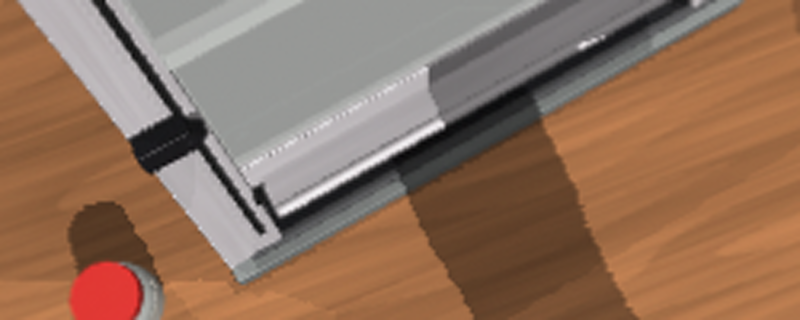

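View pics/top0z.png

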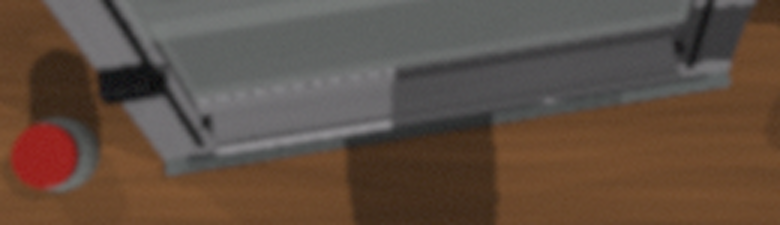

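Run:
```python
from h import *
from scipy.optimize import least_squares
for n,s,t in (("lip_end",(216.9,281.6),(202,255)),("tip",(195,255.6),(184.3,232.7)),("BL",(204.4,303.1),(186,262.3)),("BR",(361.9,216.6),(372.7,231.7))):
    print(n,*tri([ray("side",s),ray("top",t)]))
# model fit: hood x,y,yaw, corner z0, sash start height s (slope), pointer s2
up=np.array([.342,0,.940]);out=np.array([-.940,0,.342])
obs=[("BL",(204.4,303.1),(186,262.3)),("BR",(361.9,216.6),(372.7,231.7)),("le",(216.9,281.6),(202,255)),("lm",(282.8,245.7),(281.1,244.3)),("tip",(195,255.6),(184.3,232.7))]
def model(q):
    x,y,w,s,s2,x0,xt=q;R=np.array([[np.cos(w),-np.sin(w),0],[np.sin(w),np.cos(w),0],[0,0,1]])
    o=np.array([-180+x0,0,0])
    P=[[-180,250,0],[-180,-250,0],o+up*s+out*33+[0,190,0],o+up*s+out*33,o+up*s2+out*xt+[0,200,0]]
    return np.array(P)@R.T+[x,y,0]
def res(q):
    P=model(q);r=[]
    for c,i in (("side",1),("top",2)): r.append((proj(c,P)-np.array([o[i] for o in obs])).ravel())
    return np.concatenate(r+[[(q[5])/5,(q[6]-20)/10]])
f=least_squares(res,[720,40,.15,120,200,0,20],loss="soft_l1")
print(f.x,f.cost);print(model(f.x));print(res(f.x).reshape(-1,2))
```

```text
lip_end [501.116 218.471  99.496] [np.float64(0.2534461561918165), np.float64(0.2534461561918312)]
tip [552.915 239.494 207.133] [np.float64(2.348908312568174), np.float64(2.3489083125681467)]
BL [478.397 277.089  -4.704] [np.float64(0.4817448170014062), np.float64(0.481744817001407)]
BR [ 564.714 -231.667  -45.771] [np.float64(0.680127669336861), np.float64(0.6801276693368927)]
[696.268  57.5     0.159  98.948 219.942   8.132  18.396] 8.572753497350291
[[ 478.981  275.872    0.   ]
 [ 558.09  -217.83     0.   ]
 [ 499.289  218.36   104.297]
 [ 529.35    30.754  104.297]
 [ 552.12   236.953  213.037]]
[[ 0.235 -0.569]
 [-0.122 -1.275]
 [ 0.074  0.375]
 [ 1.557 -0.687]
 [-0.418 -0.553]
 [-0.051 -0.179]
 [-1.774  1.954]
 [-0.372  0.781]
 [-2.55  -0.337]
 [ 1.679  0.568]
 [ 1.626 -0.16 ]]
```

Request:
step_arm([
  [[-0.031,-0.022,-0.0055],-0.166],
  [[-0.062,-0.044,-0.011],-0.332],
  [[-0.093,-0.066,-0.0165],-0.498],
  [[-0.124,-0.089,-0.022],-0.664],
  [[-0.156,-0.111,-0.0275],-0.83],
  [[-0.187,-0.133,-0.033],-0.996],
  [[-0.218,-0.155,-0.0385],-1.162],
  [[-0.249,-0.178,-0.044],-1.328],
  [[-0.28,-0.2,-0.0495],-1.494],
  [[-0.311,-0.222,-0.055],-1.66],
  [[-0.342,-0.244,-0.0605],-1.826],
  [[-0.374,-0.266,-0.066],-1.992],
  [[-0.405,-0.289,-0.0715],-2.158],
  [[-0.436,-0.311,-0.077],-2.324],
  [[-0.467,-0.333,-0.0825],-2.49],
  [[-0.498,-0.355,-0.088],-2.656],
  [[-0.53,-0.378,-0.094],-2.822],
  [[-0.561,-0.4,-0.099],-2.988],
  [[-0.561,-0.4,-0.099],-2.988],
  [[-0.561,-0.4,-0.099],-2.988],
], jaw=1, force=60)

```text
clock: 3.4
tcp_pos: [384.9, 108.7, 330.2]
tool_rot: [[-0.156, 0.988, -0.0], [0.988, 0.156, -0.0], [-0.0, -0.0, -1.0]]
force: [0.9, 0.6, 0.2]
gripper_width: 0.1
```

Run:
```python
from h import *
o=env.observe();im=read_camera("wrist");cv2.imwrite("pics/w1.png",im[:,:,::-1])
for t in ("lip_mid","lip_end","pointer_tip"):
    print(t,[(round(d['p'],2),(np.array(d['xy'])*[560,420]).round(1)) for d in mark_of("wrist",t)[:2]])
print(proj("wrist",[[499,218,104],[529,31,104],[552,237,213]],o))
```

```text
lip_mid [(0.74, array([197.5, 294. ]))]
lip_end []
pointer_tip []
[[359.441 284.8  ]
 [195.092 285.139]
 [389.863 394.189]]
```

View pics/w1.png

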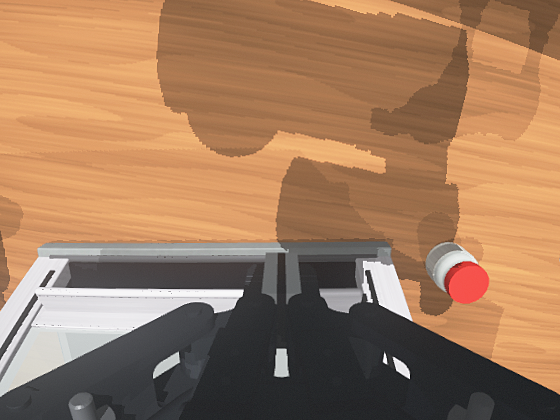

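Request:
step_arm([
  [[-0.05,0,0],0],
  [[-0.095,-0.02,0],0],
  [[-0.095,-0.02,0],0],
  [[-0.095,-0.02,0],0],
])

```text
clock: 4.1
tcp_pos: [380.2, 11.9, 330.4]
tool_rot: [[-0.155, 0.988, 0.0], [0.988, 0.155, 0.0], [0.0, 0.0, -1.0]]
force: [0.5, 0.6, -0.4]
gripper_width: 0.1
```

Run:
```python
from h import *
o=env.observe();im=read_camera("wrist");cv2.imwrite("pics/w2.png",im[:,:,::-1])
print(o['tcp_pos'],o['clock'])
cv2.imwrite("pics/w2z.png",cv2.resize(im[250:420,360:560,::-1],None,fx=3.5,fy=3.5,interpolation=cv2.INTER_CUBIC))
for t in ("lip_mid","lip_end","pointer_tip"):
    print(t,[(round(d['p'],2),(np.array(d['xy'])*[560,420]).round(1)) for d in mark_of("wrist",t)[:2]])
print(proj("wrist",[[499,218,104],[529,31,104],[552,237,213]],o))
```

```text
[380.184  11.891 330.358] 4.1
lip_mid []
lip_end [(0.58, array([440.9, 304. ]))]
pointer_tip []
[[437.101 298.124]
 [277.392 300.377]
 [482.467 404.481]]
```

View pics/w2.png

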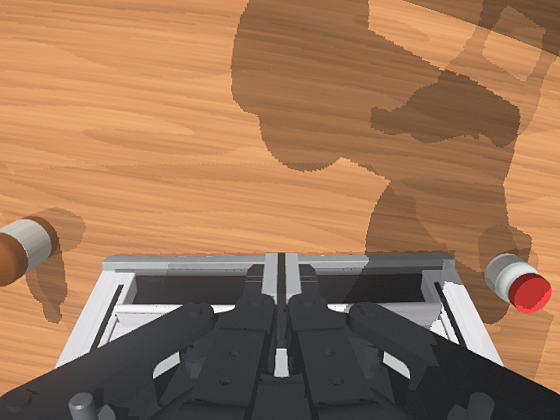

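View pics/w2z.png

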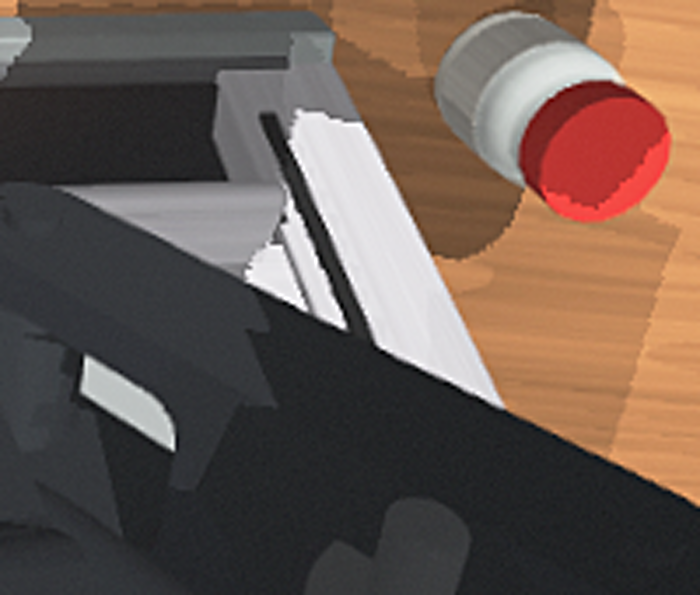

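Request:
step_arm([
  [[-0.01,0,-0.05],0],
  [[-0.02,0,-0.11],0],
  [[-0.02,0,-0.11],0],
  [[-0.02,0,-0.11],0],
])

```text
clock: 4.8
tcp_pos: [383.4, -7.2, 439.9]
tool_rot: [[-0.158, 0.987, -0.0], [0.987, 0.158, 0.0], [0.0, -0.0, -1.0]]
force: [0.1, 0.6, -0.7]
gripper_width: 0.4
```

Run:
```python
from h import *
o=env.observe();im=read_camera("wrist");cv2.imwrite("pics/w3.png",im[:,:,::-1])
print(o['tcp_pos'],o['clock'])
cv2.imwrite("pics/w3z.png",cv2.resize(im[220:370,360:560,::-1],None,fx=4,fy=4,interpolation=cv2.INTER_CUBIC))
for t in ("lip_mid","lip_end","pointer_tip"):
    print(t,[(round(d['p'],2),(np.array(d['xy'])*[560,420]).round(1)) for d in mark_of("wrist",t)[:2]])
print(proj("wrist",[[499,218,104],[529,31,104],[552,237,213]],o))
```

```text
[383.433  -7.179 439.857] 4.8
lip_mid []
lip_end [(0.77, array([423. , 265.2]))]
pointer_tip [(0.6, array([458.4, 341.6]))]
[[419.441 259.745]
 [291.11  260.634]
 [453.154 336.618]]
```

View pics/w3z.png

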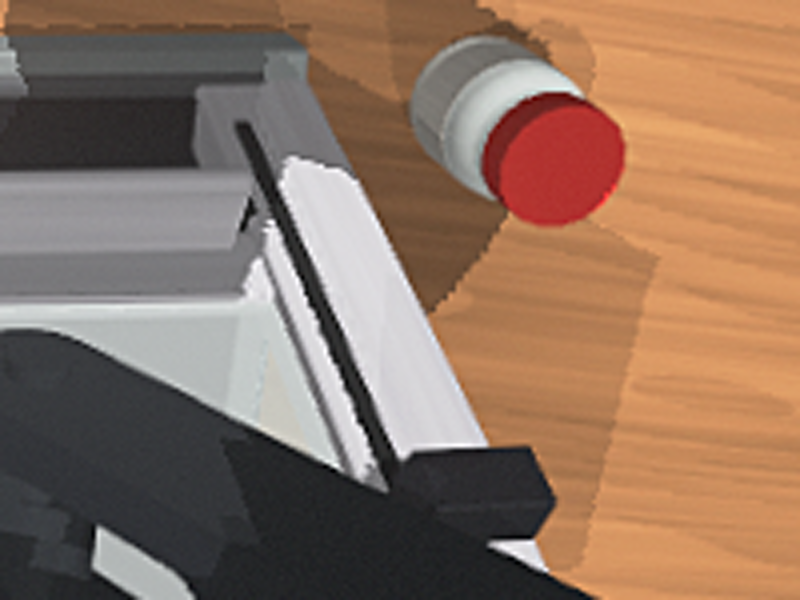

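```bash
cat > f.py <<'E'
from h import *
from scipy.optimize import least_squares
o2=dict(tcp_pos=np.array([380.184,11.891,330.358]),tool_rot=np.array([[-.155,.988,0],[.988,.155,0],[0,0,-1.]]))
o1=dict(tcp_pos=np.array([384.9,108.7,330.2]),tool_rot=np.array([[-.156,.988,0],[.988,.156,0],[0,0,-1.]]))
o3=dict(tcp_pos=np.array([383.433,-7.179,439.857]),tool_rot=np.array([[-.158,.987,0],[.987,.158,0],[0,0,-1.]]))
L=[ray("side",(216.9,281.6)),ray("top",(202.2,255.6)),ray("wrist",(440.9,304),o2),ray("wrist",(423,265.2),o3)]
T=[ray("side",(195,255.6)),ray("top",(185.3,234)),ray("wrist",(458,341),o3)]
M=[ray("side",(282.8,245.7)),ray("top",(281.1,244.3)),ray("wrist",(197.5,294),o1)]
for w in (.157,):
  up=np.array([.342*np.cos(w),.342*np.sin(w),.940])
  for n,A in (("L",L),("T",T),("M",M),("Lw",L[2:]),):
    p,r=tri(A);print(n,p,np.round(r,1),"s=",p@up)
E
python3 f.py
```

```text
L [498.974 216.272 119.11 ] [1.8 2.  1.  2. ] s= 292.0787109920585
T [548.859 235.751 225.354] [1.9 1.5 0.7] s= 409.84002157066567
M [528.649  32.75  117.936] [4.4 8.  5.3] s= 291.18512967708307
Lw [509.444 228.98   97.48 ] [0.1 0.1] s= 275.9624105870878
```

Request:
step_arm([
  [[0.012,0.0,-0.0],0],
  [[0.012,0.01,0.055],0],
  [[0.012,0.02,0.11],0],
  [[0.012,0.03,0.165],0],
  [[0.012,0.045,0.22],0],
  [[0.012,0.06,0.275],0],
  [[0.012,0.08,0.335],0],
  [[0.012,0.1,0.335],0],
  [[0.012,0.1,0.335],0],
  [[0.012,0.1,0.335],0],
])

```text
clock: 6.25
tcp_pos: [480.2, 20.1, 106.0]
tool_rot: [[-0.157, 0.988, 0.001], [0.988, 0.157, -0.0], [-0.0, 0.001, -1.0]]
force: [-0.0, 1.1, 1.2]
gripper_width: 0.3
```

Run:
```python
from h import *
o=env.observe();im=read_camera("wrist");cv2.imwrite("pics/w4.png",im[:,:,::-1])
s=read_camera("side");cv2.imwrite("pics/s4.png",cv2.resize(s[180:330,130:400,::-1],None,fx=2.9,fy=2.9,interpolation=cv2.INTER_CUBIC))
print(o['tcp_pos'],o['clock'],o['force'])
```

```text
[480.204  20.105 105.991] 6.25 [-0.033  1.075  1.192]
```

View pics/w4.png

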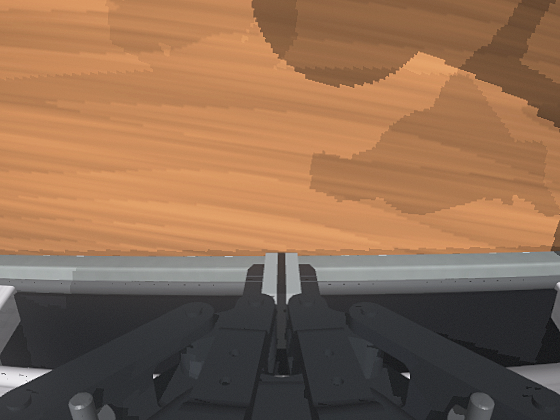

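View pics/s4.png

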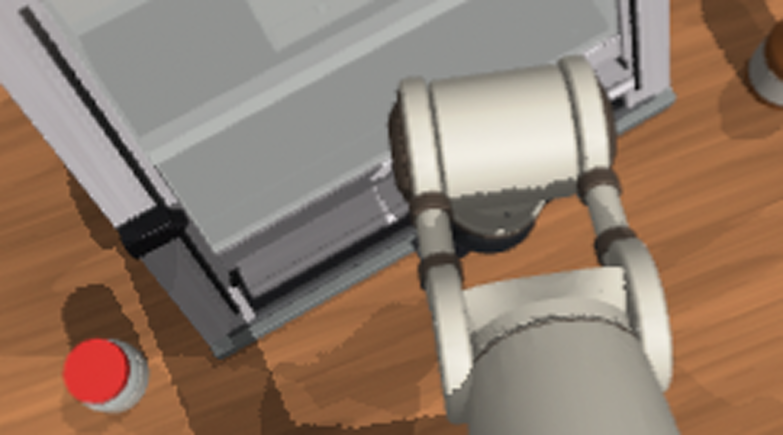

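Request:
step_arm([
  [[0,0.01,0],0],
  [[0,0.02,0],0],
  [[0,0.024,0],0],
  [[0,0.026,0],0],
  [[0,0.026,0],0],
])

```text
clock: 6.98
tcp_pos: [505.9, 23.9, 105.2]
tool_rot: [[-0.157, 0.988, -0.0], [0.988, 0.157, 0.0], [0.0, -0.0, -1.0]]
force: [-0.7, -0.4, -0.6]
gripper_width: -0.3
```

Request:
step_arm([
  [[0,0.002,0],0],
  [[0,0.004,0],0],
  [[0,0.004,0],0],
])

```text
clock: 7.35
tcp_pos: [510.0, 24.5, 105.4]
tool_rot: [[-0.157, 0.988, 0.0], [0.988, 0.157, -0.0], [-0.0, 0.0, -1.0]]
force: [-0.5, -0.4, -0.3]
gripper_width: 0.1
```

Request:
step_arm([
  [[0,0.002,0],0],
  [[0,0.004,0],0],
  [[0,0.004,0],0],
])

```text
clock: 7.72
tcp_pos: [514.0, 25.1, 105.3]
tool_rot: [[-0.157, 0.988, 0.0], [0.988, 0.157, -0.0], [-0.0, 0.0, -1.0]]
force: [0.2, 0.6, -0.0]
gripper_width: -0.2
```

Request:
step_arm([
  [[0,0.002,0],0],
  [[0,0.003,0],0],
  [[0,0.003,0],0],
])

```text
clock: 8.1
tcp_pos: [516.9, 25.6, 105.3]
tool_rot: [[-0.157, 0.988, 0.0], [0.988, 0.157, 0.0], [-0.0, 0.0, -1.0]]
force: [-0.5, -1.1, 0.6]
gripper_width: -0.0
```

Request:
step_arm([
  [[0,0.002,0],0],
  [[0,0.003,0],0],
  [[0,0.003,0],0],
])

```text
clock: 8.48
tcp_pos: [518.4, 25.9, 105.1]
tool_rot: [[-0.157, 0.988, -0.004], [0.988, 0.157, -0.0], [0.0, -0.004, -1.0]]
force: [-6.1, -1.8, 4.5]
gripper_width: -0.2
```

Request:
step_arm([
  [[0,0.002,0],0],
  [[0,0.003,0],0],
  [[0,0.003,0],0],
])

```text
clock: 8.85
tcp_pos: [518.2, 25.9, 104.2]
tool_rot: [[-0.157, 0.987, -0.012], [0.988, 0.157, -0.001], [0.001, -0.012, -1.0]]
force: [-14.8, -4.0, 8.9]
gripper_width: 0.0
```

Run:
```python
from h import *
o=env.observe();im=read_camera("wrist");cv2.imwrite("pics/w5.png",cv2.resize(im[200:350,180:380,::-1],None,fx=4,fy=4,interpolation=cv2.INTER_CUBIC))
print(o['tcp_pos'],o['clock'],o['force'])
```

```text
[518.194  25.927 104.157] 8.85 [-14.782  -4.006   8.936]
```

View pics/w5.png

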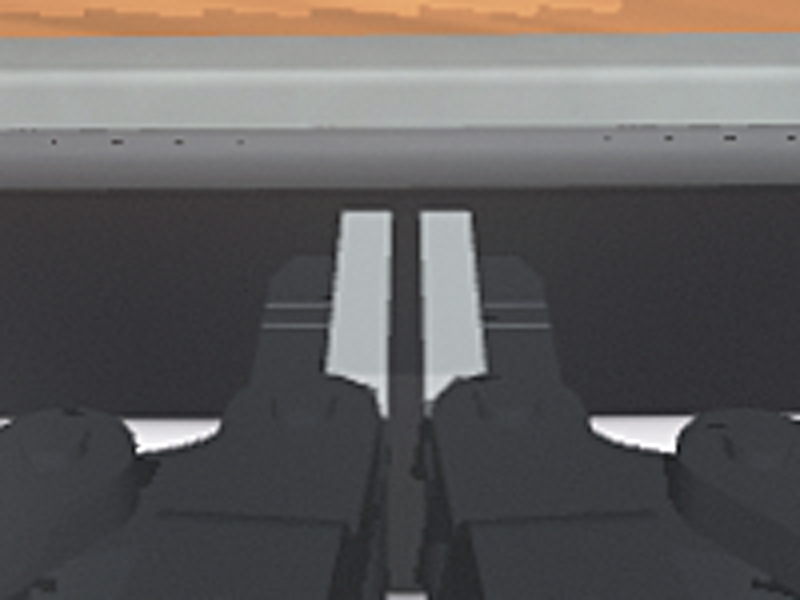

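Request:
step_arm([
  [[0,0.0,-0.003],0],
  [[0,0.001,-0.006],0],
  [[0,0.002,-0.01],0],
  [[0,0.004,-0.015],0],
  [[0,0.006,-0.02],0],
  [[0,0.006,-0.02],0],
])

```text
clock: 9.65
tcp_pos: [525.3, 27.1, 124.1]
tool_rot: [[-0.157, 0.988, -0.009], [0.988, 0.157, -0.001], [0.001, -0.009, -1.0]]
force: [-11.1, -3.2, 4.2]
gripper_width: -0.0
```

Run:
```python
from h import *
o=env.observe();im=read_camera("wrist");cv2.imwrite("pics/w6.png",cv2.resize(im[200:350,180:380,::-1],None,fx=4,fy=4,interpolation=cv2.INTER_CUBIC))
s=read_camera("side");cv2.imwrite("pics/s6.png",cv2.resize(s[180:330,130:400,::-1],None,fx=2.9,fy=2.9,interpolation=cv2.INTER_CUBIC))
print(o['tcp_pos'],o['clock'],o['force'])
```

```text
[525.297  27.083 124.147] 9.65 [-11.137  -3.241   4.192]
```

View pics/w6.png

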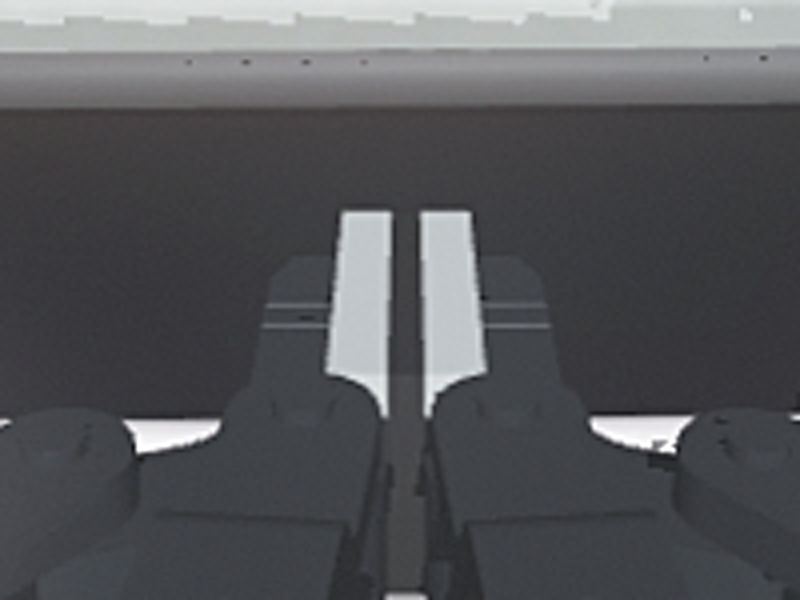

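View pics/s6.png

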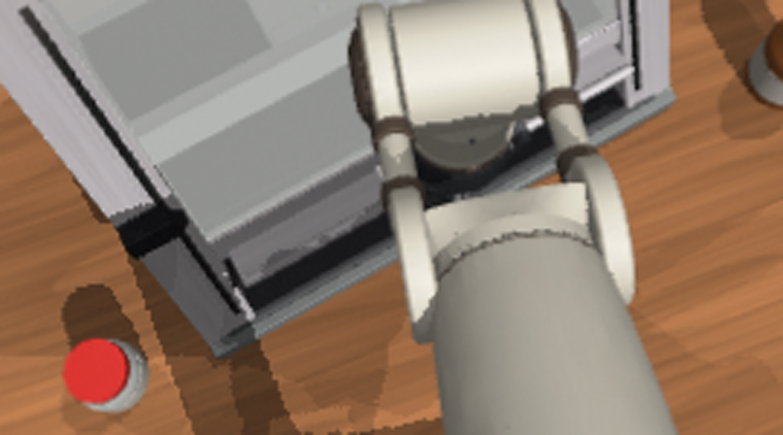

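Request:
step_arm([
  [[0,0.002,-0.0055],0],
  [[0,0.004,-0.011],0],
  [[0,0.006,-0.0165],0],
  [[0,0.008,-0.022],0],
  [[0,0.01,-0.0275],0],
  [[0,0.012,-0.033],0],
  [[0,0.014,-0.0385],0],
  [[0,0.016,-0.044],0],
  [[0,0.016,-0.044],0],
])

```text
clock: 10.88
tcp_pos: [541.1, 29.7, 168.2]
tool_rot: [[-0.157, 0.988, -0.009], [0.988, 0.157, -0.001], [0.001, -0.009, -1.0]]
force: [-12.8, -3.1, 4.5]
gripper_width: -0.1
```

Request:
step_arm([
  [[0,0.002,-0.0055],0],
  [[0,0.004,-0.011],0],
  [[0,0.006,-0.0165],0],
  [[0,0.008,-0.022],0],
  [[0,0.01,-0.028],0],
  [[0,0.01,-0.028],0],
])

```text
clock: 11.62
tcp_pos: [551.2, 31.4, 196.4]
tool_rot: [[-0.157, 0.988, -0.009], [0.988, 0.157, -0.0], [0.001, -0.009, -1.0]]
force: [-12.3, -2.3, 5.2]
gripper_width: 0.3
```

Run:
```python
from h import *
o=env.observe()
s=read_camera("side");cv2.imwrite("pics/s7.png",cv2.resize(s[220:320,150:350,::-1],None,fx=4,fy=4,interpolation=cv2.INTER_CUBIC))
t=read_camera("top");cv2.imwrite("pics/t7.png",cv2.resize(t[190:290,130:330,::-1],None,fx=4,fy=4,interpolation=cv2.INTER_CUBIC))
print(o['tcp_pos'],o['clock'],o['force'])
for c in ("side","top"):
  for t in ("lip_end","pointer_tip"):
    print(c,t,[(round(d['p'],2),(np.array(d['xy'])*[560,420]).round(1)) for d in mark_of(c,t)[:2]])
```

```text
[551.234  31.368 196.376] 11.625 [-12.302  -2.27    5.213]
side lip_end [(0.6, array([202.5, 259.6]))]
side pointer_tip [(0.73, array([192.4, 256.1])), (0.64, array([398.4, 205.3]))]
top lip_end [(0.93, array([195.9, 241.9]))]
top pointer_tip [(0.55, array([185. , 232.1]))]
```

View pics/s7.png

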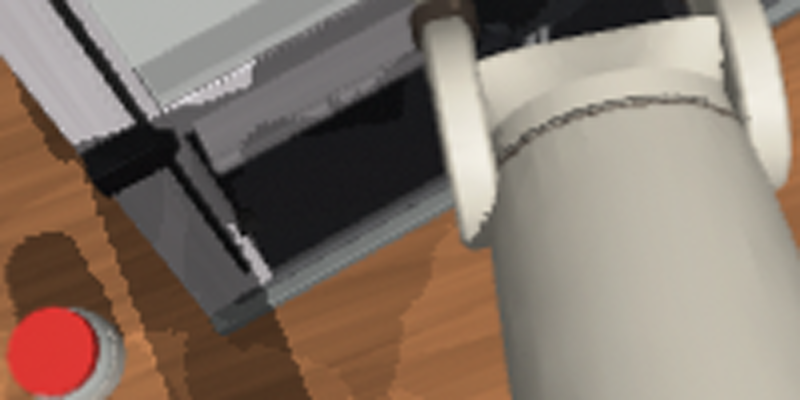

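View pics/t7.png

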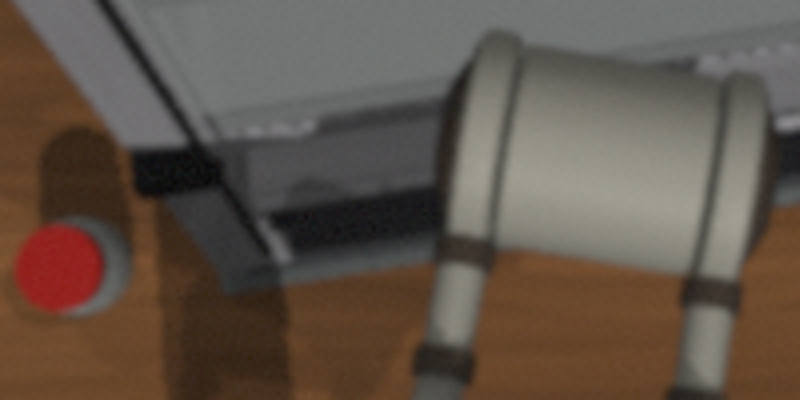

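Request:
step_arm([
  [[0,-0.01,0],0],
  [[0,-0.03,0],0],
  [[0,-0.07,-0.01],0],
  [[-0.01,-0.11,-0.05],0],
  [[-0.025,-0.15,-0.1],0],
  [[-0.025,-0.17,-0.15],0],
  [[-0.025,-0.17,-0.2],0],
  [[-0.025,-0.17,-0.244],0],
  [[-0.025,-0.17,-0.244],0],
  [[-0.025,-0.17,-0.244],0],
])

```text
clock: 13.18
tcp_pos: [390.3, -19.7, 440.6]
tool_rot: [[-0.157, 0.988, -0.0], [0.988, 0.157, 0.0], [0.0, -0.0, -1.0]]
force: [0.2, -0.2, 0.0]
gripper_width: 0.0
```

Run:
```python
from h import *
o=env.observe();im=read_camera("wrist");cv2.imwrite("pics/w8.png",im[:,:,::-1])
print(o['tcp_pos'],o['clock'],o['force'])
cv2.imwrite("pics/w8z.png",cv2.resize(im[260:380,380:540,::-1],None,fx=5,fy=5,interpolation=cv2.INTER_CUBIC))
for t in ("lip_mid","lip_end","pointer_tip"):
    print(t,[(round(d['p'],2),(np.array(d['xy'])*[560,420]).round(1)) for d in mark_of("wrist",t)[:2]])
s=read_camera("side");cv2.imwrite("pics/s8.png",cv2.resize(s[220:320,150:350,::-1],None,fx=4,fy=4,interpolation=cv2.INTER_CUBIC))
```

```text
[390.254 -19.709 440.61 ] 13.175 [ 0.176 -0.173  0.048]
lip_mid []
lip_end [(0.63, array([457.8, 316.5]))]
pointer_tip [(0.76, array([466.6, 335.4]))]
```

View pics/w8z.png

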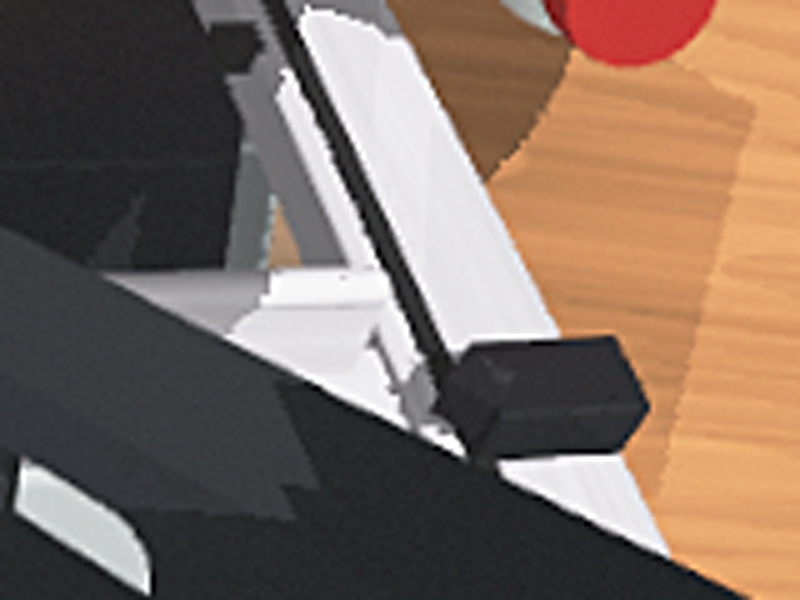

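View pics/s8.png

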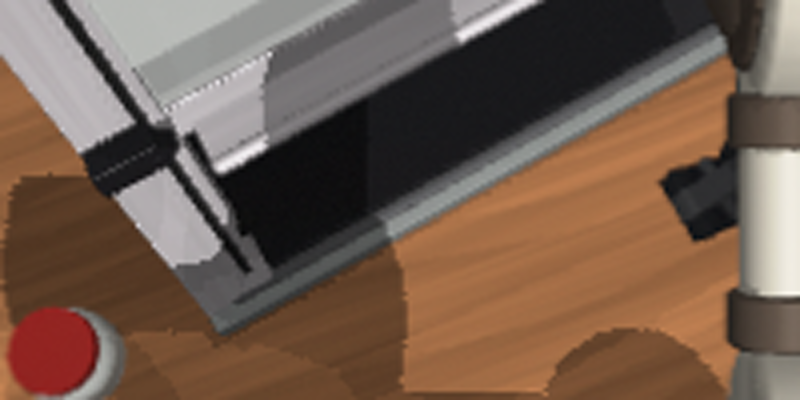

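```bash
cat > g.py <<'E'
from f import *
o8=dict(tcp_pos=np.array([390.254,-19.709,440.61]),tool_rot=np.array([[-.157,.988,0],[.988,.157,0],[0,0,-1.]]))
o3['tool_rot']=o8['tool_rot']=o2['tool_rot']=np.array([[-.157,.9876,0],[.9876,.157,0],[0,0,-1.]])
w=.157;hx=np.array([np.cos(w),np.sin(w),0]);hy=np.array([-np.sin(w),np.cos(w),0]);ez=np.array([0,0,1.])
up=.342*hx+.94*ez;out=-.94*hx+.342*ez
D=[("side",None,"L0",(216.9,281.6),1),("top",None,"L0",(202.2,255.6),1),("wrist",o2,"L0",(441,304),1.5),("wrist",o3,"L0",(423.3,265),1.5),
("side",None,"T",(194.5,256),1.2),("top",None,"T",(185,233),1.2),("wrist",o3,"T",(458,341),1.5),
("side",None,"L1",(203.8,262.5),1.2),("top",None,"L1",(195.9,241.9),1.2),("wrist",o8,"L1",(457.7,317.3),1.),("wrist",o8,"T",(466.5,336.5),1.5)]
def pts(q):
    L=q[:3];return {"L0":L,"L1":L+q[3]*up,"T":L+q[4]*up+q[5]*out+q[6]*hy}
def res(q,full=False):
    P=pts(q);r=[];b={"side":q[7:9],"top":q[9:11],"wrist":q[11:13]}
    for c,o,n,px,s in D:r.append((proj(c,P[n],o)[0]+b[c]-px)/s)
    if full:return np.array(r)
    return np.concatenate([np.ravel(r),q[7:]/2.,[(q[3]-97.5)/2,(q[6]-15)/8]])
if __name__=="__main__":
    f=least_squares(res,[500,217,112,97,116,-13,12]+[0]*6)
    C=np.linalg.inv(f.jac.T@f.jac);print(f.x);print(np.sqrt(np.diag(C)));print(res(f.x,True))
    print("remaining",f.x[4]-f.x[3],np.sqrt(C[3,3]+C[4,4]-2*C[3,4]))
E
python3 g.py
```

```text
L [498.974 216.272 119.109] [1.8 2.  1.  2. ] s= 292.0779582575603
T [548.859 235.752 225.353] [1.9 1.5 0.7] s= 409.839460709044
M [528.649  32.75  117.935] [4.4 8.  5.3] s= 291.18420267097457
Lw [509.443 228.98   97.48 ] [0.1 0.1] s= 275.96226965916594
[498.685 216.215 118.48   97.97  114.369 -17.636  13.053   0.12    0.869
   0.986  -0.505   0.66    0.765]
[3.038 3.365 6.366 1.45  3.436 3.397 2.027 1.322 1.021 1.197 1.362 1.691
 1.744]
[[ 0.227  0.274]
 [ 0.388  0.109]
 [ 0.153  0.932]
 [-0.338 -0.52 ]
 [-0.626 -0.365]
 [ 0.813 -0.07 ]
 [-0.57  -0.339]
 [ 0.318 -0.225]
 [-1.574  0.09 ]
 [-0.286 -0.224]
 [ 0.936 -0.024]]
remaining 16.39969105601989 3.233543185569074
```

Request:
step_arm([
  [[0.02,0.01,0],-0.175],
  [[0.04,0.02,0.01],-0.35],
  [[0.07,0.03,0.03],-0.525],
  [[0.09,0.04,0.05],-0.7],
  [[0.11,0.05,0.07],-0.875],
  [[0.13,0.06,0.09],-1.05],
  [[0.15,0.075,0.12],-1.225],
  [[0.17,0.09,0.15],-1.4],
  [[0.193,0.106,0.18],-1.571],
  [[0.193,0.106,0.18],-1.571],
  [[0.193,0.106,0.18],-1.571],
])

```text
clock: 14.8
tcp_pos: [455.3, 224.9, 259.6]
tool_rot: [[-0.995, -0.103, 0.01], [-0.103, 0.994, -0.038], [-0.006, -0.039, -0.999]]
force: [-0.1, 0.4, 0.7]
gripper_width: -0.2
```

Run:
```python
from h import *
o=env.observe();im=read_camera("wrist");cv2.imwrite("pics/w9.png",im[:,:,::-1])
print(o['tcp_pos'],o['clock'],o['force'],o['tool_rot'],o['joint_pos'])
for t in ("lip_end","pointer_tip"):
    print(t,[(round(d['p'],2),(np.array(d['xy'])*[560,420]).round(1)) for d in mark_of("wrist",t)[:2]])
cv2.imwrite("pics/w9z.png",cv2.resize(im[230:380,60:260,::-1],None,fx=4,fy=4,interpolation=cv2.INTER_CUBIC))
```

```text
[455.333 224.949 259.59 ] 14.8 [-0.071  0.394  0.72 ] [[-0.995 -0.103  0.01 ]
 [-0.103  0.994 -0.038]
 [-0.006 -0.039 -0.999]] [ 0.245 -0.03   1.739 -0.04   1.432 -2.994]
lip_end [(0.83, array([145.8, 218.4]))]
pointer_tip [(0.73, array([107.5, 245.7]))]
```

View pics/w9.png

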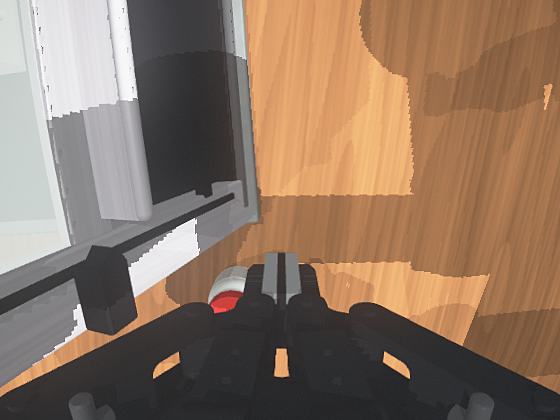

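View pics/w9z.png

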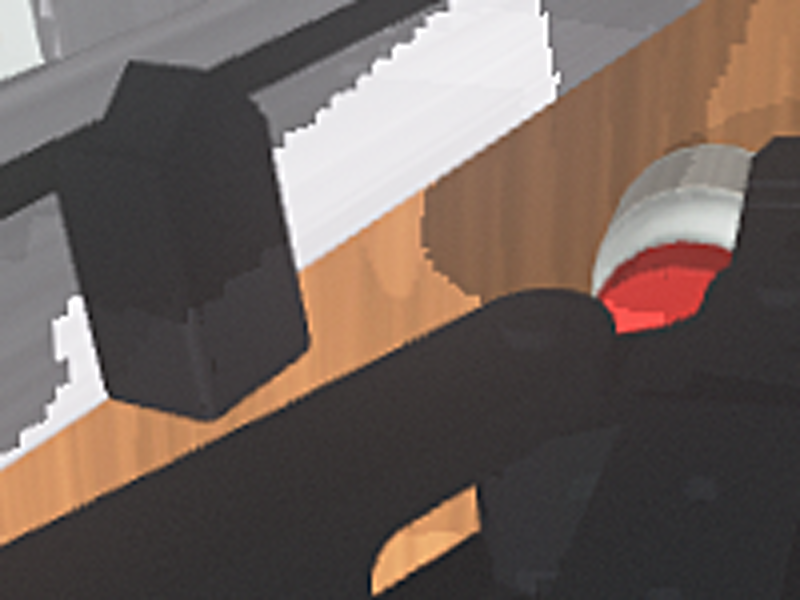

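```bash
cat > g2.py <<'E'
import g
from g import *
o9=dict(tcp_pos=np.array([455.333,224.949,259.59]),tool_rot=np.array([[-.995,-.103,.01],[-.103,.994,-.038],[-.006,-.039,-.999]]))
U,_,V=np.linalg.svd(o9['tool_rot']);o9['tool_rot']=U@V
g.D+=[("wrist",o9,"L1",(145.8,218.8),1.5)]
for tp in ((107.5,246),(102,246.8)):
    D2=("wrist",o9,"T",tp,1.5);g.D.append(D2)
    f=least_squares(res,[500,217,112,97,116,-13,12]+[0]*6)
    C=np.linalg.inv(f.jac.T@f.jac);print(f.x);print(res(f.x,True)[-5:])
    print("remaining",f.x[4]-f.x[3],np.sqrt(C[3,3]+C[4,4]-2*C[3,4]));g.D.pop()
    P=pts(f.x)
    print(proj("wrist",[P["T"],P["T"]+10*up,P["T"]+10*out,P["T"]+10*hy,P["L1"]],o9)+f.x[11:13])
    print(proj("wrist",[P["T"],P["T"]+10*up,P["T"]+10*out,P["T"]+10*hy,P["L1"]],o8)+f.x[11:13])
E
python3 g2.py | tail -n +5
```

```text
[499.861 217.101 118.051  98.36  114.48  -16.708  12.5     0.481   1.129
   1.239  -0.107   0.583   0.346]
[[-1.691 -0.074]
 [-0.203  0.088]
 [ 0.799 -0.248]
 [ 0.411 -0.24 ]
 [-0.261  0.249]]
remaining 16.12027671259321 3.1093343774888074
[[107.108 246.374]
 [ 92.997 252.703]
 [120.456 247.877]
 [110.272 262.993]
 [146.416 218.439]]
[[467.699 336.128]
 [470.803 343.178]
 [470.376 331.34 ]
 [475.346 335.812]
 [457.497 317.388]]
[499.601 217.144 120.104  97.817 115.142 -17.79   12.37    0.647   1.291
   1.395  -0.087  -0.093  -0.477]
[[-1.67   0.11 ]
 [-0.197 -0.337]
 [ 0.812  0.413]
 [-0.194 -0.22 ]
 [ 0.532  0.124]]
remaining 17.32496643992347 3.078462076835998
[[102.798 246.986]
 [ 88.397 253.441]
 [116.194 248.54 ]
 [106.045 263.755]
 [145.509 218.47 ]]
[[467.718 337.12 ]
 [470.84  344.224]
 [470.417 332.34 ]
 [475.391 336.797]
 [457.503 316.963]]
```

Run:
```python
import cv2,numpy as np
def enh(f,r,c,n,k):
    a=cv2.imread(f)[r[0]:r[1],c[0]:c[1]].astype(float)
    a=np.clip((a-25)*4.5,0,255).astype(np.uint8)
    cv2.imwrite(n,cv2.resize(a,None,fx=k,fy=k,interpolation=cv2.INTER_CUBIC))
enh("pics/w9.png",(200,345),(60,170),"pics/w9e.png",4)
enh("pics/w8.png",(300,370),(430,520),"pics/w8e.png",7)
```

```text
(no output)
```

View pics/w9e.png

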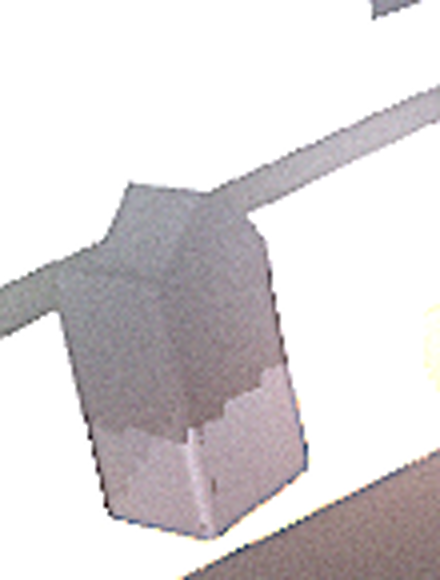

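View pics/w8e.png

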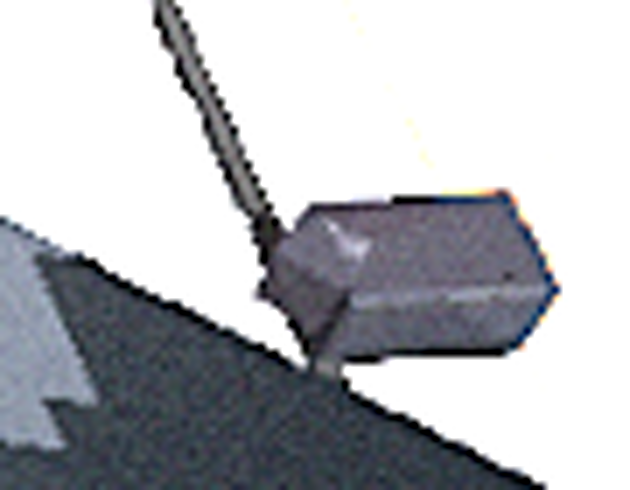

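Request:
step_arm([
  [[0,0,-0.04],0.08],
  [[0,0,-0.09],0.15],
  [[-0.02,0,-0.14],0.15],
  [[-0.04,0,-0.14],0.15],
  [[-0.063,0,-0.14],0.15],
  [[-0.063,0,-0.14],0.15],
  [[-0.063,0,-0.14],0.15],
])

```text
clock: 15.82
tcp_pos: [516.3, 236.2, 400.5]
tool_rot: [[-0.999, 0.048, 0.011], [0.048, 0.998, -0.037], [-0.012, -0.037, -0.999]]
force: [-0.0, 0.7, -0.2]
gripper_width: 0.1
```

Run:
```python
from h import *
o=env.observe();im=read_camera("wrist");cv2.imwrite("pics/w10.png",im[:,:,::-1])
print(o['tcp_pos'],o['clock'],o['force'],o['tool_rot'],o['joint_pos'])
for t in ("lip_end","pointer_tip"):
    print(t,[(round(d['p'],2),(np.array(d['xy'])*[560,420]).round(1)) for d in mark_of("wrist",t)[:2]])
```

```text
[516.331 236.194 400.537] 15.825 [-0.04   0.676 -0.168] [[-0.999  0.048  0.011]
 [ 0.048  0.998 -0.037]
 [-0.012 -0.037 -0.999]] [ 0.238  0.094  1.34  -0.039  1.706 -2.861]
lip_end [(0.78, array([264.7, 174.2]))]
pointer_tip [(0.91, array([246.3, 195.1]))]
```

View pics/w10.png

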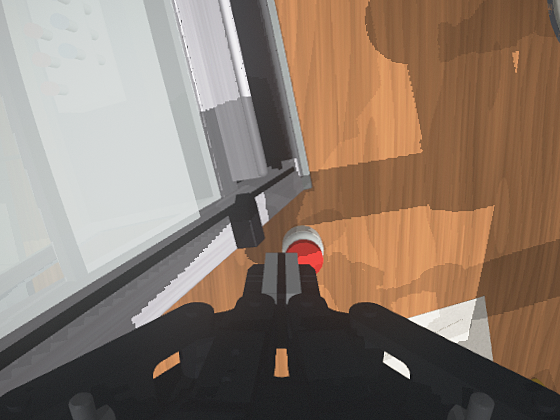

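Run:
```python
import cv2,numpy as np
a=cv2.imread("pics/w10.png")[150:260,200:320].astype(float)
a=(255*np.clip(a/255,0,1)**.5).astype(np.uint8)
cv2.imwrite("pics/w10e.png",cv2.resize(a,None,fx=5,fy=5,interpolation=cv2.INTER_CUBIC))
```

```text
(no output)
```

View pics/w10e.png

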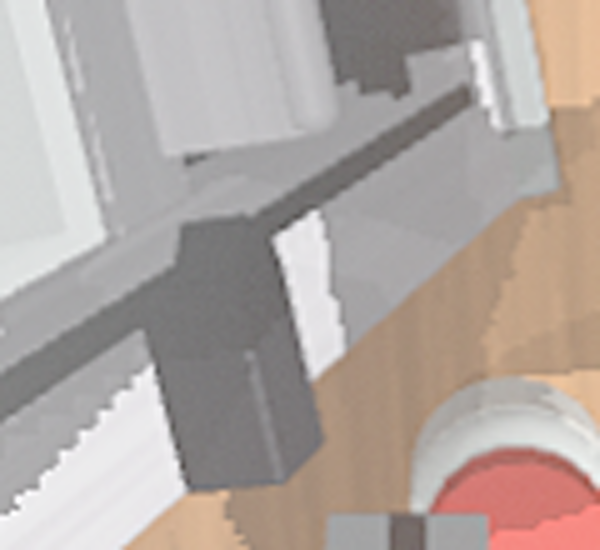

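```bash
cat > g3.py <<'E'
import g
from g import *
def orth(R):
    U,_,V=np.linalg.svd(np.array(R));return U@V
o9=dict(tcp_pos=np.array([455.333,224.949,259.59]),tool_rot=orth([[-.995,-.103,.01],[-.103,.994,-.038],[-.006,-.039,-.999]]))
o10=dict(tcp_pos=np.array([516.331,236.194,400.537]),tool_rot=orth([[-.999,.048,.011],[.048,.998,-.037],[-.012,-.037,-.999]]))
base=[d for d in g.D if not (d[1] is not None and d[2]=="T")]
for T3,T8,T9,T10,s8 in (((458,341),(467,336.5),(107.5,245.7),(246.3,195.1),1.5),((458,341),(468.5,338),(102.5,247),(243.2,194),1.5),((0,0),(0,0),(102.5,247),(243.2,194),1e4),((0,0),(0,0),(107.5,246),(246.3,195),1e4)):
    g.D=base+[("wrist",o9,"L1",(145.8,218.8),1.),("wrist",o10,"L1",(263.5,175.5),1.),("wrist",o3,"T",T3,s8),("wrist",o8,"T",T8,s8),("wrist",o9,"T",T9,1.),("wrist",o10,"T",T10,1.)]
    f=least_squares(res,[500,217,112,97,116,-13,12]+[0]*6)
    C=np.linalg.inv(f.jac.T@f.jac);print(f.x);print(res(f.x,True).round(1).tolist())
    print("remaining",f.x[4]-f.x[3],np.sqrt(C[3,3]+C[4,4]-2*C[3,4]))
    P=pts(f.x);print(proj("wrist",[P["T"]],o8)+f.x[11:13])
E
python3 g3.py | tail -n +5
```

```text
[501.986 218.469 113.67   98.697 116.713 -14.408  11.893   0.877   1.382
   1.447   0.611   1.327   0.515]
[[-0.0, 0.1], [0.2, -0.2], [0.0, 0.9], [-0.2, -0.3], [-0.3, -0.2], [1.0, 0.4], [0.0, -0.4], [-1.8, -0.3], [-0.5, 0.1], [0.1, -0.2], [0.6, 0.1], [-0.4, -0.5], [0.7, -0.2], [0.2, 0.7], [-0.8, -0.8]]
remaining 18.016254434736254 2.3189064457295436
[[468.06 336.2 ]]
[501.865 218.765 115.017  98.099 118.624 -15.03   11.338   1.089   1.564
   1.632   0.698   0.839  -0.212]
[[0.0, 0.3], [0.2, -0.1], [0.2, 0.8], [-0.2, -0.5], [-0.4, -0.7], [1.0, -0.0], [0.1, -0.2], [-1.8, -0.1], [-0.4, -0.5], [-0.3, -0.0], [0.5, -0.2], [-0.3, 0.5], [-0.1, -0.2], [0.2, 0.2], [0.1, 0.2]]
remaining 20.52418962811089 2.2907033541746746
[[468.325 337.713]]
[501.674 218.627 115.199  98.127 118.56  -15.165  11.281   1.026   1.539
   1.585   0.636   0.716  -0.061]
[[0.0, 0.3], [0.2, -0.0], [0.1, 0.9], [-0.3, -0.5], [-0.4, -0.7], [1.0, -0.0], [0.1, -0.2], [-1.8, -0.1], [-0.5, -0.4], [-0.3, 0.0], [0.5, -0.2], [0.0, 0.0], [0.0, 0.0], [0.1, 0.1], [0.1, 0.2]]
remaining 20.433445639061205 2.750930610147818
[[468.121 
[... 546 characters left out ...]
back=callback)
    f_new = fun(x_new)
    self._update_fun()
    ~~~~~~~~~~~~~~~~^^
    self.f = self.fun_wrapped(xp_copy(self.x))
             ~~~~~~~~~~~~~~~~^^^^^^^^^^^^^^^^^
    return np.atleast_1d(self.fun(x))
                         ~~~~~~~~^^^
    return self.f(x, *self.args, **self.kwargs)
           ~~~~~~^^^^^^^^^^^^^^^^^^^^^^^^^^^^^^
  File "g.py", line 13, in res
    for c,o,n,px,s in D:r.append((proj(c,P[n],o)[0]+b[c]-px)/s)
                                  ~~~~^^^^^^^^^^
  File "h.py", line 21, in proj
    k,P=pose(c,obs);K,d=dist(k);R=P[:3,:3].T
        ~~~~^^^^^^^
  File "h.py", line 5, in pose
    k=get_calibration(c)
ValueError: time passes only in moves, steps and waits
```

Request:
step_arm([
  [[0.03,-0.01,0],0.1],
  [[0.06,-0.04,0],0.27],
  [[0.09,-0.08,0.01],0.44],
  [[0.097,-0.12,0.03],0.61],
  [[0.097,-0.16,0.05],0.78],
  [[0.097,-0.19,0.08],0.95],
  [[0.097,-0.21,0.11],1.12],
  [[0.097,-0.225,0.147],1.29],
  [[0.097,-0.225,0.147],1.365],
  [[0.097,-0.225,0.147],1.365],
])

```text
clock: 17.23
tcp_pos: [410.3, 11.2, 260.3]
tool_rot: [[-0.158, 0.987, 0.011], [0.987, 0.159, -0.038], [-0.039, 0.005, -0.999]]
force: [-0.1, 0.0, -0.6]
gripper_width: -0.0
```

Run:
```python
from cell import env
o=env.observe();print(o['tcp_pos'],o['tool_rot'],o['joint_pos'],o['clock'])
import numpy as np
R=np.array(o['tool_rot']);print(R.T@(np.array([523,27,193])-o['tcp_pos']),R.T@np.array([.987,.157,0])*10,R.T@[0,0,10])
```

```text
[410.34366068  11.22610806 260.30846228] [[-0.158474    0.98730615  0.01060888]
 [ 0.98659983  0.15876476 -0.03761017]
 [-0.03881707  0.00450648 -0.99923617]] [-0.24274218 -0.32239676  1.99137282 -0.03419981  1.4533343  -1.96921123] 17.225
[  0.32213524 113.42731096  67.85894861] [-0.01517669  9.99397242  0.04566164] [-0.38817071  0.04506482 -9.99236172]
```

Request:
step_arm([
  [[0,0.03,0.02],0],
  [[0,0.06,0.05],0],
  [[0,0.09,0.068],0],
  [[0,0.113,0.068],0],
  [[0,0.125,0.068],0],
  [[0,0.134,0.068],0],
  [[0,0.138,0.068],0],
  [[0,0.138,0.068],0],
])

```text
clock: 18.23
tcp_pos: [547.6, 30.5, 193.3]
tool_rot: [[-0.158, 0.987, 0.011], [0.987, 0.158, -0.038], [-0.039, 0.005, -0.999]]
force: [-0.3, 0.1, -0.4]
gripper_width: 0.1
```

Request:
step_arm([
  [[0,0.002,0],0],
  [[0,0.004,0],0],
  [[0,0.006,-0.001],0],
  [[0,0.0065,-0.002],0],
  [[0,0.0065,-0.002],0],
])

```text
clock: 18.85
tcp_pos: [551.4, 31.1, 193.7]
tool_rot: [[-0.158, 0.987, 0.003], [0.987, 0.158, -0.039], [-0.039, -0.003, -0.999]]
force: [-8.4, -2.4, 0.4]
gripper_width: -0.1
```

Request:
step_arm([
  [[-0.0001,0.001,-0.003],0],
  [[-0.0003,0.002,-0.006],0],
  [[-0.0004,0.0035,-0.01],0],
  [[-0.0005,0.005,-0.014],0],
  [[-0.0005,0.005,-0.014],0],
])

```text
clock: 19.48
tcp_pos: [556.7, 32.0, 208.2]
tool_rot: [[-0.158, 0.987, 0.004], [0.987, 0.158, -0.039], [-0.039, -0.002, -0.999]]
force: [-7.6, -1.8, 1.7]
gripper_width: 0.1
```

```bash
python3 - <<'E'
from h import *
o=env.observe()
import json
json.dump({c:{k:(v.tolist() if hasattr(v,'tolist') else v) for k,v in get_calibration(c).items()} for c in("side","top","wrist")},open("cal.json","w"))
print(o['tcp_pos'],o['clock'],o['force'])
s=read_camera("side")
for t in ("lip_end","pointer_tip"):
    print(t,[(round(d['p'],2),(np.array(d['xy'])*[560,420]).round(1)) for d in mark_of("side",t)[:2]])
cv2.imwrite("pics/s11.png",cv2.resize(s[220:320,150:350,::-1],None,fx=4,fy=4,interpolation=cv2.INTER_CUBIC))
E
sed -i 's/k=get_calibration(c)/k=CAL[c]/; s/^np.set/import json,os\nCAL=json.load(open("cal.json")) if os.path.exists("cal.json") else None\nnp.set/' h.py
```

```text
[556.679  31.961 208.193] 19.475 [-7.562 -1.752  1.682]
lip_end [(0.8, array([202.1, 256. ]))]
pointer_tip [(0.6, array([190.3, 256.2]))]
```

View pics/s11.png

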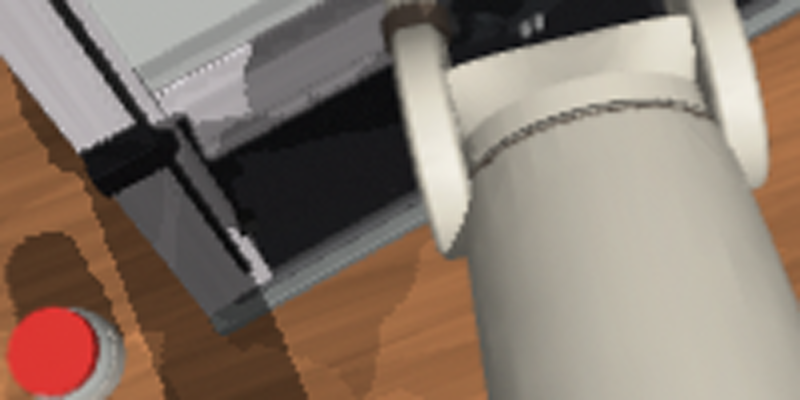

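Request:
step_arm([
  [[0,-0.01,0],0],
  [[0,-0.03,0],0],
  [[0,-0.07,-0.01],0],
  [[-0.01,-0.11,-0.05],0],
  [[-0.03,-0.15,-0.1],0],
  [[-0.035,-0.173,-0.15],0],
  [[-0.035,-0.173,-0.2],0],
  [[-0.035,-0.173,-0.232],0],
  [[-0.035,-0.173,-0.232],0],
])

```text
clock: 20.75
tcp_pos: [391.9, -21.0, 444.5]
tool_rot: [[-0.158, 0.987, 0.017], [0.987, 0.158, -0.04], [-0.042, 0.011, -0.999]]
force: [-0.1, -0.1, -1.1]
gripper_width: 0.1
```

Run:
```python
from h import *
import pickle
o=env.observe();im=read_camera("wrist");cv2.imwrite("pics/w12.png",im[:,:,::-1])
pickle.dump(dict(tcp_pos=np.array(o['tcp_pos']),tool_rot=np.array(o['tool_rot'])),open("o12.pkl","wb"))
print(o['tcp_pos'],o['clock'],o['force'],o['joint_pos'])
for t in ("lip_end","pointer_tip"):
    print(t,[(round(d['p'],2),(np.array(d['xy'])*[560,420]).round(1)) for d in mark_of("wrist",t)[:2]])
a=cv2.resize(im[290:370,420:540,::-1],None,fx=6,fy=6,interpolation=cv2.INTER_CUBIC)
cv2.imwrite("pics/w12z.png",(255*(a/255.)**.6).astype(np.uint8))
```

```text
[391.864 -20.955 444.468] 20.75 [-0.07  -0.056 -1.09 ] [-0.338 -0.386  1.683 -0.033  1.815 -2.076]
lip_end [(0.82, array([468.9, 323.9])), (0.37, array([476.6, 333.8]))]
pointer_tip [(0.92, array([475.9, 336.3]))]
```

View pics/w12z.png

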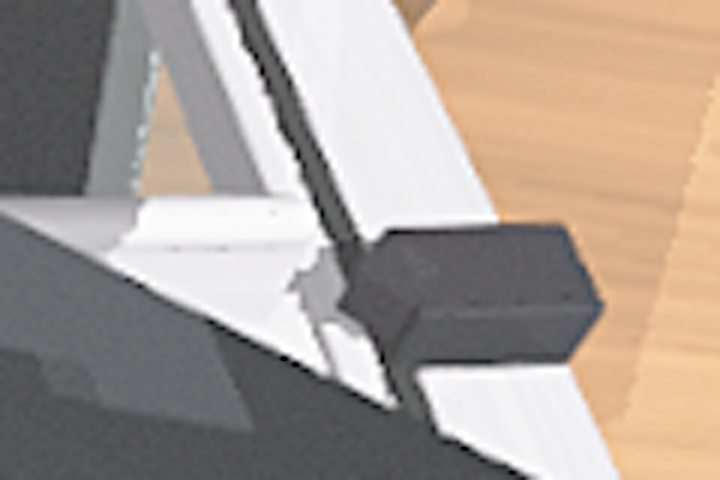

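Run:
```python
import cv2,numpy as np
def z(f,r,c,n,k):
    a=cv2.imread(f)[r[0]:r[1],c[0]:c[1]].astype(float)
    hi=np.clip((a-190)/(255-190),0,1)**2*255
    hi=cv2.resize(hi.astype(np.uint8),None,fx=k,fy=k,interpolation=cv2.INTER_CUBIC)
    return hi
a=z("pics/w12.png",(310,350),(440,500),0,9); b=z("pics/w8.png",(300,350),(420,480),0,9)
cv2.imwrite("pics/hi12.png",a);cv2.imwrite("pics/hi8.png",b)
```

```text
(no output)
```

View pics/hi12.png

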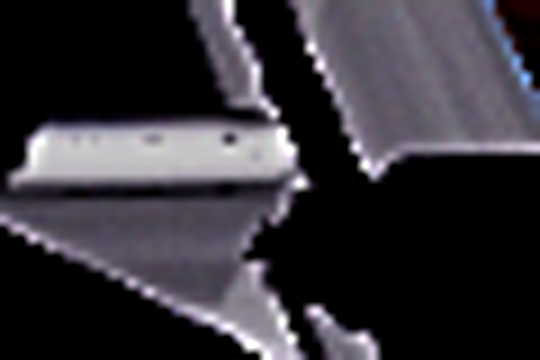

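View pics/hi8.png

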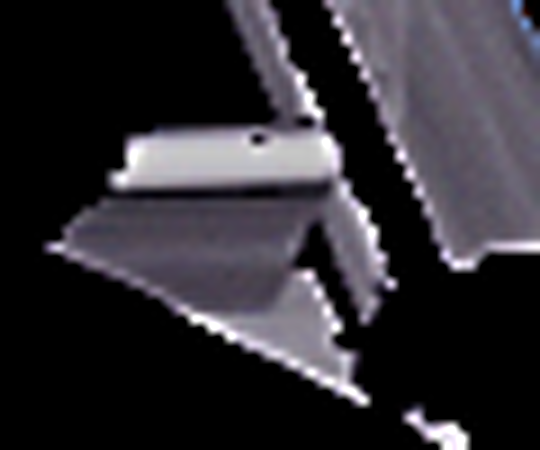

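Run:
```python
import cv2,numpy as np
for n,f,r,c in (("a","pics/w9.png",(195,260),(85,165)),("b","pics/w10.png",(155,205),(225,285))):
    a=cv2.imread(f)[r[0]:r[1],c[0]:c[1]].astype(float)
    k=8 if n=="a" else 10
    a=cv2.resize(a,None,fx=k,fy=k,interpolation=cv2.INTER_CUBIC)
    a=255*np.clip(a/255,0,1)**.45
    cv2.imwrite(f"pics/z{n}.png",a.clip(0,255).astype(np.uint8))
```

```text
(no output)
```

View pics/za.png

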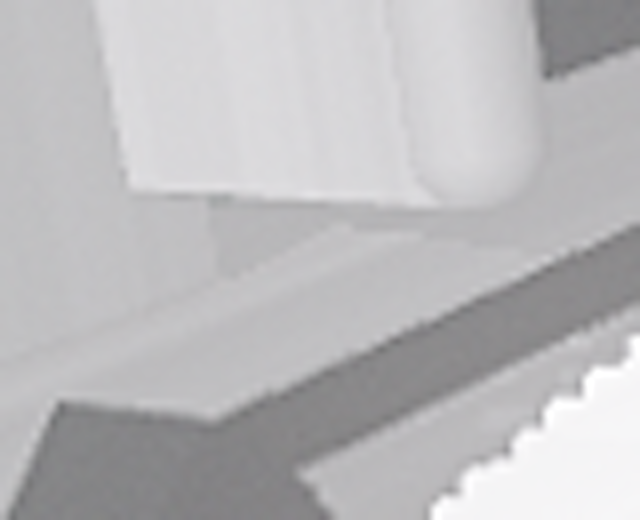

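View pics/zb.png

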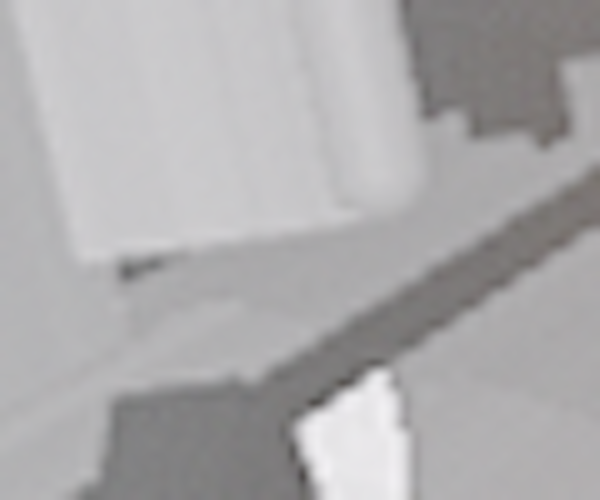

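Run:
```python
import cv2,numpy as np
a=cv2.imread("pics/w12.png")[315:360,460:525].astype(float)
a=cv2.resize(a,None,fx=11,fy=11,interpolation=cv2.INTER_CUBIC)
a=np.clip((a-25)*3.5,0,255)
cv2.imwrite("pics/zc.png",a.astype(np.uint8))
```

```text
(no output)
```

View pics/zc.png

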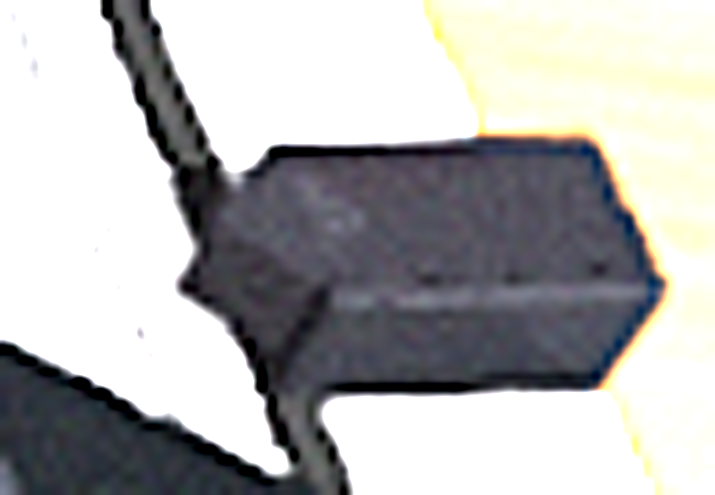

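```bash
cat > g4.py <<'E'
from h import *
from scipy.optimize import least_squares
import pickle
def orth(R):
    U,_,V=np.linalg.svd(np.array(R));return U@V
R0=np.array([[-.157,.9876,0],[.9876,.157,0],[0,0,-1.]])
o8=dict(tcp_pos=np.array([390.254,-19.709,440.61]),tool_rot=R0)
o9=dict(tcp_pos=np.array([455.333,224.949,259.59]),tool_rot=orth([[-.995,-.103,.01],[-.103,.994,-.038],[-.006,-.039,-.999]]))
o10=dict(tcp_pos=np.array([516.331,236.194,400.537]),tool_rot=orth([[-.999,.048,.011],[.048,.998,-.037],[-.012,-.037,-.999]]))
o12=pickle.load(open("o12.pkl","rb"))
w=.157;hx=np.array([np.cos(w),np.sin(w),0]);hy=np.array([-np.sin(w),np.cos(w),0]);ez=np.array([0,0,1.])
up=.342*hx+.94*ez;out=-.94*hx+.342*ez
D=[(o8,"L1",(457.2,318.6)),(o8,"T",(467.1,341.5)),(o9,"L1",(143.8,220.6)),(o9,"T",(92.8,245.3)),(o10,"L1",(262.2,176.2)),(o10,"T",(236.2,194.5)),(o12,"L2",(472.3,327.8)),(o12,"T",(476.6,340.9))]
def pts(q):
    L=q[:3];return {"L1":L,"L2":L+q[3]*up,"T":L+q[4]*up+q[5]*out+q[6]*hy}
def res(q,full=False):
    P=pts(q);r=[]
    for o,n,px in D:r.append(proj("wrist",P[n],o)[0]+q[7:9]-px)
    r=np.array(r)
    if full:return r
    return np.concatenate([r.ravel()/.8,q[7:]/3.,[(q[3]-15.4)/.7]])
f=least_squares(res,[535,223,210,15.4,17,-20,12,0,0])
C=np.linalg.inv(f.jac.T@f.jac);print(f.x);print(res(f.x,True).round(1).tolist())
v=np.zeros(9);v[4]=1;v[3]=-1
print("remaining",v@f.x,np.sqrt(v@C@v),"b",f.x[5],np.sqrt(C[5,5]))
E
python3 g4.py
```

```text
[536.864 225.085 206.397  15.509  21.485 -19.746   9.686   1.057  -0.137]
[[0.5, -0.5], [-0.7, 0.3], [-0.5, -0.5], [0.0, 0.2], [0.3, 0.4], [0.4, 0.2], [0.1, -0.2], [-0.2, 0.1]]
remaining 5.976397058349891 1.7191816986600512 b -19.745916652620657 1.7577221799720169
```

```bash
sed 's/(262.2,176.2)/(261.6,176.0)/; s/(472.3,327.8)/(472.2,328.1)/' g4.py > g5.py; python3 g5.py; sed 's/(236.2,194.5)/(236.7,194.5)/;s/(92.8,245.3)/(93.5,245.5)/' g4.py > g6.py; python3 g6.py
python3 - <<'E'
from cell import env
import numpy as np
o=env.observe();R=np.array(o['tool_rot']);print(o['clock'],R.T@(np.array([529,27.6,205])-o['tcp_pos']),R.T@np.array([.987,.157,0])*10,R.T@[0,0,10])
E
```

```text
[537.19  225.179 205.974  15.614  21.72  -19.363   9.654   1.095  -0.132]
[[0.4, -0.5], [-0.6, 0.3], [-0.7, -0.6], [0.0, 0.2], [0.6, 0.6], [0.4, 0.2], [0.1, -0.4], [-0.2, 0.1]]
remaining 6.106134181442059 1.7211492066386416 b -19.363354573134544 1.760361770840802
[536.771 224.994 206.456  15.486  21.538 -19.238   9.685   1.006  -0.001]
[[0.4, -0.4], [-0.6, 0.2], [-0.4, -0.4], [-0.1, 0.2], [0.3, 0.4], [0.4, 0.2], [-0.0, -0.2], [-0.1, 0.0]]
remaining 6.051795380157005 1.7183164882417188 b -19.237703768498587 1.7538612751378448
20.9 [ 34.69083709 143.2821187  234.41122445] [-0.0109576   9.99403606  0.03038257] [-0.37934585  0.02996276 -9.99275733]
```

Request:
step_arm([
  [[0.02,0.01,0.05],0],
  [[0.035,0.03,0.1],0],
  [[0.035,0.06,0.15],0],
  [[0.035,0.1,0.2],0],
  [[0.035,0.13,0.234],0],
  [[0.035,0.15,0.234],0],
  [[0.035,0.162,0.234],0],
  [[0.035,0.167,0.234],0],
  [[0.035,0.167,0.234],0],
])

```text
clock: 22.02
tcp_pos: [553.0, 31.4, 207.4]
tool_rot: [[-0.158, 0.987, 0.011], [0.987, 0.158, -0.038], [-0.039, 0.005, -0.999]]
force: [-1.0, 0.2, 0.2]
gripper_width: 0.1
```

Request:
step_arm([
  [[0,0.002,0],0],
  [[0,0.004,0],0],
  [[0,0.006,-0.001],0],
  [[0,0.0065,-0.002],0],
  [[0,0.0065,-0.002],0],
])

```text
clock: 22.65
tcp_pos: [556.8, 32.0, 207.8]
tool_rot: [[-0.158, 0.987, 0.003], [0.987, 0.158, -0.039], [-0.039, -0.003, -0.999]]
force: [-8.0, -2.4, 0.3]
gripper_width: 0.1
```

Request:
step_arm([
  [[0,0.0005,-0.0015],0],
  [[-0.0001,0.001,-0.003],0],
  [[-0.0001,0.0015,-0.004],0],
  [[-0.0001,0.0015,-0.004],0],
])

```text
clock: 23.15
tcp_pos: [558.2, 32.2, 211.8]
tool_rot: [[-0.158, 0.987, 0.003], [0.987, 0.158, -0.039], [-0.039, -0.003, -0.999]]
force: [-8.7, -2.6, 0.7]
gripper_width: -0.2
```

Request:
step_arm([
  [[0,-0.01,0],0],
  [[0,-0.03,0],0],
  [[0,-0.07,-0.01],0],
  [[-0.01,-0.11,-0.05],0],
  [[-0.03,-0.15,-0.1],0],
  [[-0.035,-0.173,-0.15],0],
  [[-0.035,-0.173,-0.2],0],
  [[-0.035,-0.173,-0.229],0],
  [[-0.035,-0.173,-0.229],0],
])

```text
clock: 24.28
tcp_pos: [393.8, -20.7, 445.3]
tool_rot: [[-0.158, 0.987, 0.017], [0.987, 0.158, -0.04], [-0.042, 0.01, -0.999]]
force: [1.2, -0.3, -0.8]
gripper_width: 0.2
```

Run:
```python
from h import *
import pickle
o=env.observe();im=read_camera("wrist");cv2.imwrite("pics/w13.png",im[:,:,::-1])
pickle.dump(dict(tcp_pos=np.array(o['tcp_pos']),tool_rot=np.array(o['tool_rot'])),open("o13.pkl","wb"))
print(o['tcp_pos'],o['clock'],o['force'])
b=im[310:350,440:500,::-1].astype(float)
hi=np.clip((b-190)/65,0,1)**2*255
lo=np.clip((b-25)*3.5,0,255)
v=np.hstack([hi,lo]);cv2.imwrite("pics/zd.png",cv2.resize(v.astype(np.uint8),None,fx=6.5,fy=6.5,interpolation=cv2.INTER_CUBIC))
```

```text
[393.776 -20.655 445.327] 24.275 [ 1.151 -0.285 -0.774]
```

View pics/zd.png

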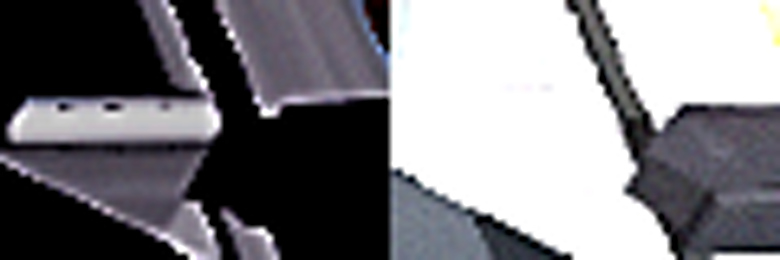

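Request:
step_arm([
  [[0.03,0.01,0.01],-0.17],
  [[0.06,0.02,0.03],-0.34],
  [[0.09,0.03,0.05],-0.51],
  [[0.12,0.045,0.075],-0.68],
  [[0.155,0.06,0.1],-0.85],
  [[0.19,0.075,0.13],-1.02],
  [[0.22,0.09,0.155],-1.19],
  [[0.241,0.097,0.176],-1.34],
  [[0.241,0.097,0.176],-1.34],
  [[0.241,0.097,0.176],-1.34],
])

```text
clock: 25.58
tcp_pos: [452.5, 225.4, 257.6]
tool_rot: [[-0.997, 0.074, 0.01], [0.074, 0.997, -0.038], [-0.013, -0.037, -0.999]]
force: [0.0, 0.9, 0.6]
gripper_width: 0.2
```

Run:
```python
from h import *
import pickle
o=env.observe();im=read_camera("wrist");cv2.imwrite("pics/w14.png",im[:,:,::-1])
pickle.dump(dict(tcp_pos=np.array(o['tcp_pos']),tool_rot=np.array(o['tool_rot'])),open("o14.pkl","wb"))
print(o['tcp_pos'],o['clock'],o['joint_pos'],o['tool_rot'])
for t in ("lip_end","pointer_tip"):
    print(t,[(round(d['p'],2),(np.array(d['xy'])*[560,420]).round(1)) for d in mark_of("wrist",t)[:2]])
```

```text
[452.475 225.431 257.645] 25.575 [ 0.247 -0.035  1.747 -0.04   1.428 -2.814] [[-0.997  0.074  0.01 ]
 [ 0.074  0.997 -0.038]
 [-0.013 -0.037 -0.999]]
lip_end [(0.83, array([116.6, 256.9]))]
pointer_tip []
```

View pics/w14.png

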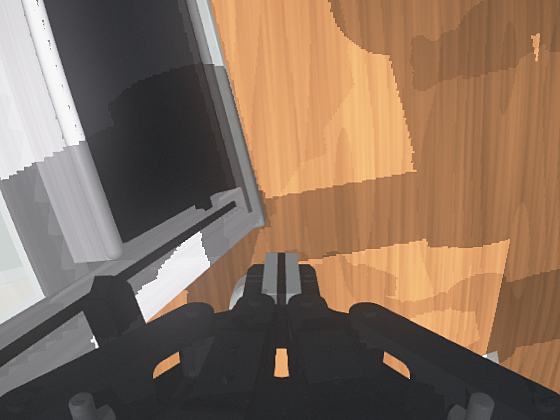

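Run:
```python
import cv2,numpy as np
a=cv2.imread("pics/w14.png")[230:305,70:150].astype(float)
a=cv2.resize(a,None,fx=8,fy=8,interpolation=cv2.INTER_CUBIC)
cv2.imwrite("pics/ze.png",(255*np.clip(a/255,0,1)**.45).clip(0,255).astype(np.uint8))
```

```text
(no output)
```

View pics/ze.png

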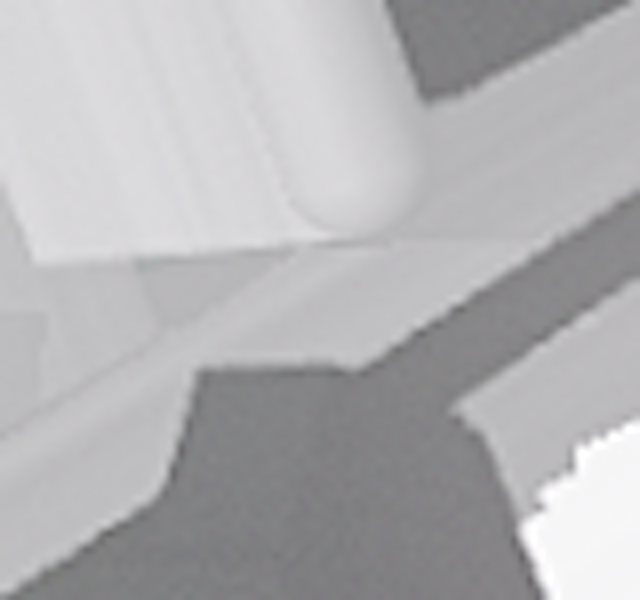

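```bash
cat > g7.py <<'E'
exec(open("g4.py").read().split("f=least_squares")[0])
o13=pickle.load(open("o13.pkl","rb"));o14=pickle.load(open("o14.pkl","rb"))
D=[(o8,"L1",(457.2,318.6)),(o8,"T",(467.1,341.5)),(o9,"L1",(145.2,220.5)),(o9,"T",(92.8,245.3)),(o10,"L1",(262.2,176.3)),(o10,"T",(236.2,194.5)),(o12,"L2",(472.3,327.8)),(o12,"T",(476.6,340.9)),(o13,"L3",(473.5,329.1)),(o13,"T",(476.7,338.9)),(o14,"L3",(116.3,259.1)),(o14,"T",(95,276.2))]
def pts(q):
    L=q[:3];return {"L1":L,"L2":L+q[3]*up,"L3":L+(q[3]+q[9])*up,"T":L+q[4]*up+q[5]*out+q[6]*hy}
def res(q,full=False):
    P=pts(q);r=[]
    for o,n,px in D:r.append(proj("wrist",P[n],o)[0]+q[7:9]-px)
    r=np.array(r)
    if full:return r
    return np.concatenate([r.ravel()/.8,q[7:9]/3.,[(q[3]-15.4)/.7,(q[9]-4.3)/.5]])
def run():
    f=least_squares(res,[535,223,210,15.4,17,-20,12,0,0,4])
    C=np.linalg.inv(f.jac.T@f.jac);v=np.zeros(10);v[4]=1;v[3]=v[9]=-1
    print("rem",(v@f.x).round(2),np.sqrt(v@C@v).round(2),f.x.round(2));return f
f=run();print(res(f.x,True).round(1).tolist())
A=list(D)
D=A[-4:];run()
D=A[:6]+A[8:];run()
P=pts(f.x);up3=P["L3"]
for t in(0,1): pass
P2=P["L3"]+(f.x[4]-f.x[3]-f.x[9])*up
print(proj("wrist",[P["L3"],P2,P["T"]],o13)+f.x[7:9],proj("wrist",[P["L3"],P2,P["T"]],o14)+f.x[7:9])
E
python3 g7.py
```

```text
rem 2.1 1.37 [536.51 225.35 205.84  15.86  22.42 -19.43   9.13   0.99  -0.04   4.45]
[[0.5, -0.9], [-0.7, 0.5], [-1.0, -0.1], [-0.0, 0.2], [0.6, 0.6], [0.5, 0.1], [0.2, -0.4], [-0.2, 0.2], [0.2, -0.3], [-0.4, 0.5], [-0.2, -0.6], [0.4, 0.2]]
rem 4.78 3.81 [533.28 223.94 211.05  15.4   24.48 -14.92   7.09  -0.68   0.1    4.3 ]
rem 2.13 1.48 [536.48 225.38 205.82  15.8   22.44 -19.49   9.1    0.97  -0.06   4.5 ]
[[473.736 328.807]
 [474.351 330.303]
 [476.318 339.414]] [[116.137 258.492]
 [113.298 260.151]
 [ 95.408 276.424]]
```

Request:
step_arm([
  [[0.005,-0.03,0],0.17],
  [[0.01,-0.06,0.01],0.34],
  [[0.01,-0.09,0.02],0.51],
  [[0.01,-0.12,0.03],0.68],
  [[0.01,-0.15,0.035],0.85],
  [[0.008,-0.18,0.04],1.02],
  [[0.008,-0.2,0.05],1.19],
  [[0.008,-0.209,0.054],1.34],
  [[0.008,-0.209,0.054],1.34],
])

```text
clock: 26.85
tcp_pos: [430.3, 15.4, 211.8]
tool_rot: [[-0.157, 0.988, 0.011], [0.987, 0.157, -0.038], [-0.039, 0.005, -0.999]]
force: [0.3, 0.2, 0.7]
gripper_width: 0.1
```

Run:
```python
from cell import env
import numpy as np
o=env.observe();R=np.array(o['tool_rot']);print(o['clock'],o['tcp_pos'],R.T@(np.array([554.2,31.6,210.8])-o['tcp_pos']),R.T@np.array([.987,.157,0])*10,R.T@[0,0,10])
```

```text
26.85 [430.30513733  15.35113215 211.79993886] [ -3.35278823 124.90203212   1.789906  ] [1.70414111e-03 9.99394989e+00 5.25619501e-02] [-0.39173542  0.05261947 -9.99218567]
```

Request:
step_arm([
  [[-0.003,0.05,0.0018],0],
  [[-0.003,0.095,0.0018],0],
  [[-0.003,0.115,0.0018],0],
  [[-0.003,0.125,0.0018],0],
  [[-0.003,0.125,0.0018],0],
])

```text
clock: 27.48
tcp_pos: [554.3, 33.2, 210.5]
tool_rot: [[-0.159, 0.987, 0.011], [0.986, 0.16, -0.038], [-0.039, 0.005, -0.999]]
force: [-0.7, -0.1, -0.3]
gripper_width: 0.0
```

Request:
step_arm([
  [[0,0.002,0],0],
  [[0,0.004,0],0],
  [[0,0.006,-0.001],0],
  [[0,0.0065,-0.002],0],
  [[0,0.0065,-0.002],0],
])

```text
clock: 28.1
tcp_pos: [558.2, 33.7, 211.0]
tool_rot: [[-0.158, 0.987, 0.004], [0.987, 0.158, -0.038], [-0.038, -0.002, -0.999]]
force: [-6.9, -1.4, -0.0]
gripper_width: -0.2
```

Request:
step_arm([
  [[0,0.0005,-0.0008],0],
  [[0,0.0007,-0.0015],0],
  [[0,0.0007,-0.0015],0],
])

```text
clock: 28.48
tcp_pos: [558.6, 33.8, 212.4]
tool_rot: [[-0.158, 0.987, 0.003], [0.987, 0.158, -0.038], [-0.038, -0.003, -0.999]]
force: [-7.7, -1.5, -0.1]
gripper_width: 0.1
```

Request:
step_arm([
  [[0,-0.01,0],0],
  [[0,-0.03,0],0],
  [[0,-0.07,-0.01],0],
  [[-0.01,-0.11,-0.05],0],
  [[-0.03,-0.15,-0.1],0],
  [[-0.037,-0.173,-0.15],0],
  [[-0.037,-0.173,-0.2],0],
  [[-0.037,-0.173,-0.229],0],
  [[-0.037,-0.173,-0.229],0],
])

```text
clock: 29.6
tcp_pos: [394.4, -21.2, 446.1]
tool_rot: [[-0.158, 0.987, 0.017], [0.987, 0.158, -0.04], [-0.042, 0.011, -0.999]]
force: [0.1, 0.0, -0.6]
gripper_width: -0.0
```

Run:
```python
from h import *
import pickle
o=env.observe();im=read_camera("wrist");cv2.imwrite("pics/w15.png",im[:,:,::-1])
pickle.dump(dict(tcp_pos=np.array(o['tcp_pos']),tool_rot=np.array(o['tool_rot'])),open("o15.pkl","wb"))
print(o['tcp_pos'],o['clock'],o['force'])
b=im[310:350,440:500,::-1].astype(float)
hi=np.clip((b-190)/65,0,1)**2*255
lo=np.clip((b-25)*3.5,0,255)
v=np.hstack([hi,lo]);cv2.imwrite("pics/zf.png",cv2.resize(v.astype(np.uint8),None,fx=6.5,fy=6.5,interpolation=cv2.INTER_CUBIC))
```

```text
[394.411 -21.171 446.078] 29.6 [ 0.133  0.023 -0.605]
```

View pics/zf.png

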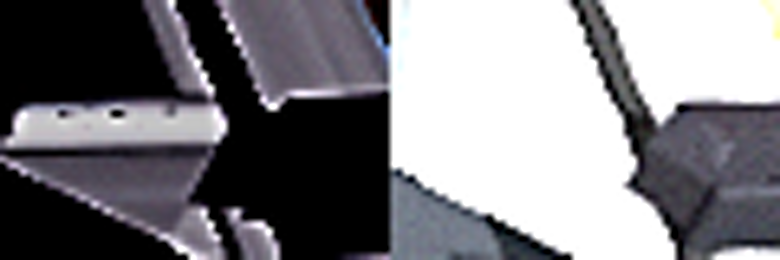

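View pics/w15.png

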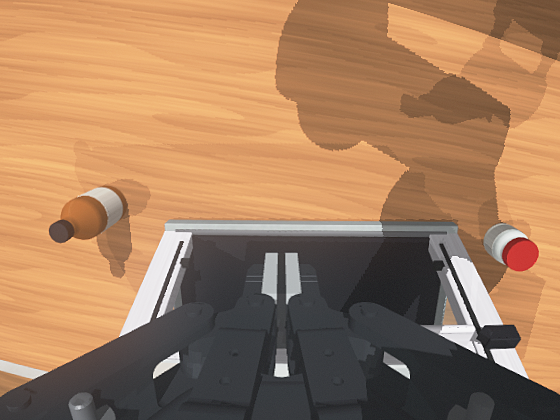

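```bash
python3 -c "
from cell import env
print(env.job_done(), env.observe()['clock'])"
```

```text
the job is handed in; nothing more can be done
the job is handed in; nothing more can be done
```

The window is pushed up to the pointer and standing there. My last measurement puts the lip about 0.5 to 1 mm below level, with an uncertainty of roughly 1.5 mm, so I can't fully rule out that it is slightly past. I handed the job in at about 29.6 s with the arm clear of everything.

- **Pushing:** the interface keeps the tool pointing down, so the fingertips could not come straight up under the lip. I pressed the closed fingertips against the round nose from the front, with the tips about 10 mm below it. I then moved up the slope in four pushes of about 98, 15, 4 and 1 to 1.5 mm. Contact forces read under about 18 N, and the lip was never gripped.
- **Lip height:** the last full fit over five wrist views gave 2.1 ± 1.4 mm still to go before the final small push. In the last picture the nose had closed by about another 1.5 mm on the pointer.
- **Disagreements:** earlier fits, and fits from fewer views, differed by several mm because every camera looks down steeply. A fit from the last two views before the final push said 4.8 ± 3.8 mm. I trusted the combined fit and stayed just short on purpose.
- **Everything else:** the window stayed put after each withdrawal. The pointer, jar and bottle looked unmoved in the pictures; I did not check the rack again at the end, but nothing entered the hood.
- **Joint limit:** one viewing move ran the last joint to -2.994 rad, against a limit of -3, which left the tool tilted about 2° from then on. The later pushes still worked.

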